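Clear the pastry corner: tins into the bifold pantry, straightedge along the board

TASK

Get this corner of the kitchen ready for cutting pastry. Put every metal tin away in the small pantry cupboard: pull its bifold door fully open by the handle, pull the tray right out, stand all the tins upright on it, push the tray fully home and then shut the door completely. Also lay the steel straightedge flat on the counter with one long side flush against the marble board's near long edge (the one facing the robot), its ends not sticking out past the board's corners, and leave everything else where it is.

Things in the scene. Friction and masses are not known exactly. Their poses are not given: they have to be found in the camera images.
- cupboard: White pantry cupboard, fixed, 370 wide, 240 deep, 120 high (mm). Origin on the counter, middle of the front opening; x into the cupboard (away from the robot), y left along the front, z up. Side walls at y +-178, 15 thick. The top board covers only x 115 to 240 (z 105 to 120): the front 115 is open from above. Tray compartment y -170 to 41. A two-panel bifold door hangs in front.
- panel_a (a joint): Door angle a: 0 shut, 1.40 fully folded open. Panels 170 wide, 14 thick, z 14 to 117. A is hinged at cupboard (0, 170) and swings to the robot by a; B, hinged to A, folds back by 2a, its free edge on x = 0. Fold edge at (-170 sin a, 170 - 170 cos a); handle axis at (-110 sin a - 59 cos a, 170 - 230 cos a - 59 sin a), in mm. Light friction, stays where left.
- door_handle (a point): Grip point of the door handle: upright round steel bar, 16 diameter, z 40 to 115, its axis 45 out from panel B's front face on a 14 wide bracket (z 40 to 60), free above it, so it can be pinched from above. The point is on the axis, 18 below the top. Opening carries it 130 towards the hinge side (cupboard +y) and 60 to the robot. Site x is normal to panel B, y along it.
- tray (a joint): How far the tray is pulled out (m): 0 = fully home, 0.170 = stop, fully out; it slides along the cupboard's -x with about 4 N friction and stays where it is left. It passes the door only when the door is open (a above about 1.1).
- tray_handle (a point): Grip point of the tray's upright wooden pull at the middle of its front: 12 thick (along cupboard x), 45 wide (along y), top 115 above the counter; the point is 18 below its top, at mid-thickness. With the tray home it stands 34 behind the door's inner face, below the open strip in front of the top board.
- tray_floor (a point): Point on the top face of the tray's floor, 20 mm above the counter, at the middle of its front inside edge (behind the pull); axes as the cupboard's. Inside the tray: x 0 to 154, y -92 to 92; its rim is 35 above the floor. Tins standing on it pass under the top board.
- tin0: Plain aluminium tin with a lid, cylinder of 64 diameter, 75 high, 0.18 to 0.35 kg, standing on the counter at the start. Origin at the centre of its underside, z up. Three or all four of them are there; None if absent.
- tin1: Plain aluminium tin with a lid, cylinder of 64 diameter, 75 high, 0.18 to 0.35 kg, standing on the counter at the start. Origin at the centre of its underside, z up. Three or all four of them are there; None if absent.
- tin2: Plain aluminium tin with a lid, cylinder of 64 diameter, 75 high, 0.18 to 0.35 kg, standing on the counter at the start. Origin at the centre of its underside, z up. Three or all four of them are there; None if absent.
- tin3: Plain aluminium tin with a lid, cylinder of 64 diameter, 75 high, 0.18 to 0.35 kg, standing on the counter at the start. Origin at the centre of its underside, z up. Three or all four of them are there; None if absent.
- straightedge: Steel straightedge, flat bar 180 long (its y) by 50 wide (its x) by 6 thick, either long side is straight and may be used, with an upright dark wooden grip rib along its middle: 12 thick (x), 90 long (y), top 62 above the underside. 0.35 kg. Origin at the centre of its underside.
- board: Marble pastry board, fixed, 200 (its x) by 260 (its y) by 15 thick. Origin at the centre of its underside; x points away from the robot, so the near long edge is at its x = -100. With the straightedge flush, the straightedge's origin is at board x = -125.
- mug: Bystander: blue mug, 76 diameter, 85 high, origin at the centre of its underside. Leave alone.
- bowl: Bystander: white bowl, 110 diameter, 50 high. Leave alone.
- glass_jar: Bystander: amber glass jar, 64 diameter, 90 high; it is not a tin. Leave alone.
- sponge: Bystander: yellow sponge block, 70 x 100 x 30. Leave alone.
- spoon: Bystander: wooden spoon, 200 long, lying on the marble board. Leave alone.
- cup: Bystander: white cup, 70 diameter, 90 high. Leave alone.
Things that resemble listed ones, but are neither listed nor needed, are in the scene too. Leave any purple look-alike of the tin3 alone. What is shaped like the tin0 but green is not meant.

How it is judged:
By the outcome, as a careful person would: the job done as asked, in the order asked, and still so for the second after the job is handed in, with the robot touching nothing.
Of tin0, tin1, tin2, tin3 only 3 to 4 are there at a start; the rules pass over those that are not, and their reading is None.
At some moment in a run one of tin0, tin1, tin2, tin3, straightedge may be knocked a few centimetres aside while the robot is not near it.
It also fails if it takes over 200 s, if anything falls off the work surface, if the arm or the gripper's body presses on something with over 40 N, if the wrist force passes 120 N, or if a joint passes its speed limit or range.

ROBOT

A 6-joint arm with a two-finger parallel gripper is mounted at the origin on the work surface. World frame = base frame: x ahead of the robot, y to its left, z up, the work surface at z = 0. Lengths are in m, angles in rad, forces in N, time in s.
With the tool pointing down it reaches from about 0.4 to 0.825 m from the base axis. Payload 7 kg.
Tool frame: the origin (TCP) lies midway between the tips of the shut fingers; the grasp point (between the pads) lies 19 mm behind it; z points along the fingers, y is the line along which they close (so a half turn about z gives the same grasp; the last joint's range is limited). The gripper opens to 88 mm and grips with 3 to 60 N. Pads are 19 mm wide; open, the fingers measure 130 mm over their backs; the gripper's body (78 mm by 193 mm) begins 47 mm behind the grasp point.
Start: joints at [1.492, 0.359, 0.012, 0, -1.224, -0.288], TCP at [0.242, 0.63, 0.227] pointing down, gripper open.
Joint ranges: [-3.07, 3.07], [-1.43, 2.12], [-1.02, 1.25], [-3.03, 1.67], [-3.05, -0], [-3.03, 3.03]. Speed limits (rad/s): [2.39, 2.39, 3.01, 3.14, 3.14, 3.14].

INTERFACE

Orientations are given as [roll, pitch, yaw] about the fixed x, y, z axes, in that order (R = Rz(yaw) Ry(pitch) Rx(roll)).
In Python, from station import telemetry, eyes, ticket, recognise, trace gives the robot as it stands. The module is installed in compiled form; this text tells all that it offers.
- The arm moves only by the tool servo_tool, never from a script. Its argument "series" is a list that holds one entry, the list of rows, each a list of 4 numbers: the shift along the tool's x, y, z in mm, then the turn about the tool's z in rad. In form: [[[x, y, z, roll], ...]]. A call has exactly 10 rows; each row shifts and turns the commanded pose from where the row before left it, along the tool's axes as they then stand; what a row does not reach is not made up. A row lasts 1/12 s, in which the tool goes at most 41.7 mm and 7.16 degrees, less where a joint would pass 70% of its speed; a pose out of reach is approached as far as the arm can. A call is refused whole if a number of a shift passes 41.7 or a number of a turn 0.125, either way. A call with a gripper value outside its range is refused whole. "claw" is the gripper's target within -1 to 1 (shut at 1, half-way at 0, fully open at -1), set as the call begins (left out, the last holds). The fingers move at their own pace and stop on an object; "grip_force" is the grip in N (left out, the last holds). Time passes only in rows, so rows that do not move let the fingers close, or fill a call up. It gives the time, the measured TCP pose, the force, the opening and the grip force at its end, in the units of the state.
- telemetry.get_state(): the state, without advancing time (a new reading comes with each control period).
- eyes.grab_frame(name): name is "scene" or "side" or "wrist"; returns the picture (480x640x3 uint8, red, green, blue); there is no depth.
- eyes.calibration(name): a dict with "mtx" (3x3 intrinsics, pixels), "rvec" (rotation vector, rad) and "tvec" (3), from world to camera coordinates, as OpenCV has them. Camera axes: x right, y down, z forward; pixel columns grow to the right and rows downward; lengths in m; the calibration is good to about 2 mm. A picture is of the moment at which its call begins: read the wrist's pose just before it. calibration takes no time and is no camera call; for the wrist camera it gives the pose at the moment of the call.
- ticket.job_done(): hands the job in; it is judged then, once.
Trained networks look in the newest picture that a camera, given by its name, has taken for a name from the list of things; names that differ only in an ending like _2 or _b are one class to them, and where a whole thing is asked for, a point or a joint stands for the part that bears it (a point fixed in the world has none). Each returns a list of dicts, best first, with "conf" (0 to 1); they miss things now and then, are a little off and sometimes report something else, mostly with a low value. They report only what shows in the picture. A call takes as long as a camera call. They do not tell look-alikes from the thing itself.
- recognise(camera, name): "position" ([x, y, z] in m, in world coordinates, good to about 4 mm: the middle of the surface that is visible of it).
- trace(camera, name): "mask" (480x640 bool, what is visible of it).
The state is a dict: "t": time; "q": joint angles; "qd": joint speeds; "joint_efforts": joint torques, N m; "eef_pos": TCP position; "ee_rot": TCP orientation; "force": force on the tool from outside, world axes, zero at the start; "moment": the same for the moment, N m; "width": finger opening in m; "gripper_force": force on a finger pad.
Only numpy, scipy, OpenCV 4.12 (cv2) and the standard library are available. Lean on these libraries where they do the work, as an engineer would, in place of code of your own. Each camera call takes 0.05 s, during which the arm holds its last target. There are 200 camera calls.

## Working session

There is one attempt and no reset: what is moved stays moved. The work goes in short steps, Python scripts to look and compute and a tool call to move; the robot and the scene stay as the last step left them, time stands still between calls to the robot, and variables do not carry over. Pictures are saved under pics/ and viewed, at most 17 in all, crops included, and the job is handed in when it is done.

Besides the shell and the picture viewer there is one more tool, called after "Emit:" as a command line: name --argument value ..., lists and objects as JSON in quotes. servo_tool: Moves the arm, as the interface text tells. Its arguments: {"type":"object","properties":{"series":{"type":"array"},"claw":{"type":"number"},"grip_force":{"type":"number"}},"required":["series"]}

```bash
ls; mkdir -p pics
cat > h.py <<'E'
import numpy as np, cv2
from station import telemetry, eyes, ticket, recognise, trace
def grab(cam,name=None):
    im=eyes.grab_frame(cam)
    if name: cv2.imwrite(f'pics/{name}.png',im[:,:,::-1])
    return im
def ray(cam,uv,z):
    c=eyes.calibration(cam);R=cv2.Rodrigues(np.array(c['rvec'],float))[0];t=np.array(c['tvec'],float).ravel()
    d=R.T@np.linalg.inv(np.array(c['mtx']))@np.array([uv[0],uv[1],1.]);o=-R.T@t
    return o+d*(z-o[2])/d[2]
def proj(cam,P):
    c=eyes.calibration(cam)
    return cv2.projectPoints(np.array(P,float).reshape(-1,3),np.array(c['rvec'],float),np.array(c['tvec'],float),np.array(c['mtx'],float),None)[0].reshape(-1,2)
E
python3 - <<'E'
from h import *
s=telemetry.get_state();print(s)
for c in ['scene','side']:
    grab(c,c+'0')
    for n in ['tin0','door_handle','tray_handle','straightedge','board','cupboard','mug','glass_jar','cup']:
        for r in recognise(c,n)[:7]: print(c,n,np.round(r['position'],3),round(r['conf'],2),proj(c,r['position']).round().tolist())
E
```

```text
pics
{'t': 0.0, 'q': array([ 1.49211783e+00,  3.59405919e-01,  1.10558808e-02, -3.53382315e-04,
       -1.22407702e+00, -2.88111685e-01]), 'qd': array([-1.90831080e-03,  1.65636070e-04,  4.89059708e-04, -3.22158400e-05,
       -1.46619717e-03,  2.49284789e-04]), 'joint_efforts': array([-2.32460166e-03, -5.82707226e+01,  2.93048573e+01,  6.99697763e+00,
        6.84289495e-03, -1.66046525e-04]), 'eef_pos': array([0.241911  , 0.6296432 , 0.22560849]), 'ee_rot': array([ 3.13993474e+00, -1.44898518e-04, -3.66910417e-01]), 'force': array([-0.9268295 , -0.16729461,  0.63318457]), 'moment': array([0.06824175, 0.05744175, 0.01208989]), 'gripper_force': 0.0, 'width': 0.08741571554573237}
scene tin0 [0.312 0.264 0.062] 0.98 [[302.0, 179.0]]
scene tin0 [0.428 0.056 0.066] 0.8 [[300.0, 221.0]]
scene tin0 [0.424 0.234 0.06 ] 0.79 [[326.0, 193.0]]
scene tin0 [0.422 0.335 0.073] 0.77 [[339.0, 176.0]]
scene tin0 [0.322 0.123 0.063] 0.6 [[283.0, 201.0]]
scene door_handle [0.687 0.06  0.09 ] 0.89 [[377.0, 242.0]]
scene tray_handle [0.746 0.112 0.031] 0.96 [[400.0, 253.0]]
scene straightedge [ 0.422 -0
[... 781 characters left out ...]
 [[298.0, 289.0]]
side door_handle [0.688 0.04  0.081] 0.76 [[351.0, 205.0]]
side door_handle [0.677 0.092 0.077] 0.62 [[337.0, 199.0]]
side door_handle [0.66  0.498 0.032] 0.53 [[258.0, 149.0]]
side tray_handle [0.826 0.106 0.019] 0.72 [[371.0, 191.0]]
side straightedge [ 0.415 -0.07   0.012] 0.96 [[298.0, 290.0]]
side board [ 0.576 -0.317  0.015] 0.86 [[409.0, 319.0]]
side board [0.464 0.435 0.065] 0.43 [[215.0, 173.0]]
side cupboard [0.788 0.105 0.089] 0.77 [[363.0, 178.0]]
side mug [ 0.336 -0.214  0.051] 0.72 [[306.0, 333.0]]
side glass_jar [0.465 0.437 0.067] 0.81 [[215.0, 172.0]]
side cup [ 0.458 -0.567  0.056] 0.81 [[456.0, 414.0]]
side cup [ 0.599 -0.311  0.027] 0.34 [[414.0, 310.0]]
```

View pics/scene0.png

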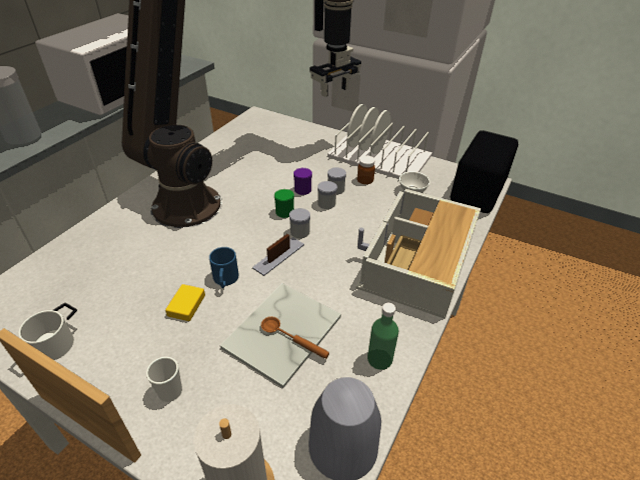

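View pics/side0.png

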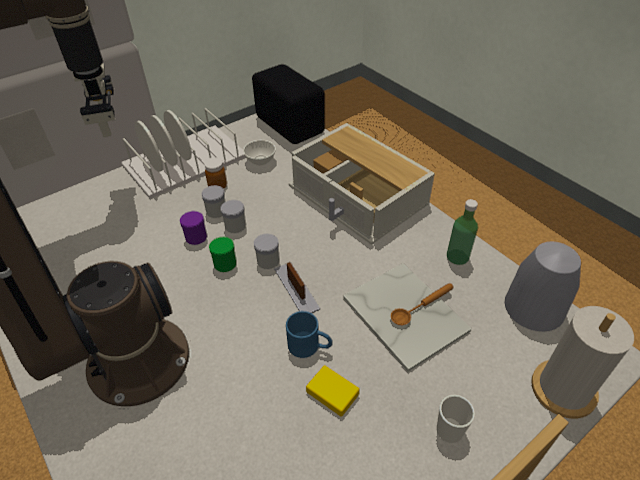

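Three grey tins are there: scene px (327,194), (337,180) and (299,222). The look-alikes to leave are purple (302,180) and green (284,203), plus the amber jar (366,170). I'll measure tins and board by mask fits and view crops of the cupboard.

```bash
cat >> h.py <<'E'
from scipy.optimize import least_squares
a_=np.linspace(0,2*np.pi,40)
def bbox(p): return np.r_[p.min(0),p.max(0)]
def cyl(x,y,r=.032,h=.075,z0=0): return np.vstack([np.c_[x+r*np.cos(a_),y+r*np.sin(a_),np.full(40,z)] for z in(z0,z0+h)])
def tins(cams=('scene','side'),n0='tin0',r=.032,h=.075):
    out=[]
    for c in cams:
        im=grab(c)
        for d in trace(c,n0):
            if d['conf']<.3: continue
            ys,xs=np.nonzero(d['mask']); px=np.c_[xs,ys]+0.0
            bb=np.r_[px.min(0)-.5,px.max(0)+.5]
            g=ray(c,px.mean(0),h/2)
            f=least_squares(lambda p:bbox(proj(c,cyl(*p,r=r,h=h)))-bb,g[:2])
            out.append((c,f.x.round(4),round(f.cost,1),np.median(im[d['mask']],0),round(d['conf'],2)))
    return out
E
python3 - <<'E'
from h import *
for o in tins(): print(*o)
for o in tins(n0='glass_jar',h=.09): print(*o)
for c in ['scene','side']:
    im=grab(c)
    for d in trace(c,'board')[:1]:
        ys,xs=np.nonzero(d['mask']); 
        P=np.array([ray(c,(x,y),.015)[:2] for x,y in zip(xs,ys)])*1000
        print(c,'board',cv2.minAreaRect(P.astype(np.float32)))
for c,(x0,y0,w,h) in {'scene':(350,185,140,130),'side':(285,115,155,130)}.items():
    im=grab(c)
    m=cv2.resize(im[y0:y0+h,x0:x0+w],None,fx=5 if w<150 else 5,fy=4.5,interpolation=cv2.INTER_CUBIC)
    m=cv2.resize(im[y0:y0+h,x0:x0+w],(w*4,h*4),interpolation=cv2.INTER_CUBIC)
    for i in range(0,w,20): cv2.putText(m,str(x0+i),(i*4,10),0,.35,(255,0,0)); m[::8,i*4]=(255,0,0)
    for i in range(0,h,20): cv2.putText(m,str(y0+i),(0,i*4+4),0,.35,(255,0,0)); m[i*4,::8]=(255,0,0)
    cv2.imwrite(f'pics/cup_{c}.png',m[:,:,::-1])
E
```

```text
scene [0.4113 0.2586] 0.5 [71. 69. 64.] 0.97
scene [0.4115 0.0788] 0.2 [72. 72. 65.] 0.88
scene [0.2979 0.2876] 0.7 [37. 16. 49.] 0.76
scene [0.4017 0.3516] 0.1 [101.  99.  98.] 0.58
scene [0.3124 0.1412] 0.0 [14. 53. 20.] 0.57
side [0.419  0.2544] 0.2 [76. 74. 68.] 0.87
side [0.405 0.351] 1.3 [77.5 75.5 72. ] 0.8
side [0.3035 0.2863] 0.5 [47.5 22.  57. ] 0.74
side [0.3183 0.1439] 0.2 [ 9. 71. 26.] 0.73
side [0.4147 0.0751] 0.2 [80. 78. 74.] 0.59
scene [0.469  0.4569] 0.4 [71. 41. 18.] 0.57
side [0.478  0.4623] 5.3 [81.  48.5 20. ] 0.79Traceback (most recent call last):
  File "<stdin>", line 8, in <module>
  File "h.py", line 8, in ray
    c=eyes.calibration(cam);R=cv2.Rodrigues(np.array(c['rvec'],float))[0];t=np.array(c['tvec'],float).ravel()
ValueError: time passes only in moves, steps and waits
```

```bash
cat >> h.py <<'E'
_C={}
_oc=eyes.calibration
def cal(c):
    if c not in _C: _C[c]=_oc(c)
    return _C[c]
def ray(cam,uv,z):
    c=cal(cam);R=cv2.Rodrigues(np.array(c['rvec'],float))[0];t=np.array(c['tvec'],float).ravel()
    uv=np.atleast_2d(uv); d=np.c_[uv,np.ones(len(uv))]@np.linalg.inv(np.array(c['mtx'])).T@R;o=-R.T@t
    r=o+d*((z-o[2])/d[:,2])[:,None]
    return r if len(r)>1 else r[0]
def proj(cam,P):
    c=cal(cam)
    return cv2.projectPoints(np.array(P,float).reshape(-1,3),np.array(c['rvec'],float),np.array(c['tvec'],float),np.array(c['mtx'],float),None)[0].reshape(-1,2)
def wgrab(name=None):
    _C.pop('wrist',None); cal('wrist'); return grab('wrist',name)
E
python3 - <<'E'
from h import *
for c in ['scene','side']:
    im=grab(c)
    for d in trace(c,'board')[:1]:
        ys,xs=np.nonzero(d['mask']); 
        P=ray(c,np.c_[xs,ys],.015)[:,:2]*1000
        print(c,'board',cv2.minAreaRect(P.astype(np.float32)))
for c,(x0,y0,w,h) in {'scene':(350,185,140,130),'side':(285,115,155,130)}.items():
    im=grab(c)
    m=cv2.resize(im[y0:y0+h,x0:x0+w],(w*5,h*4+h//2),interpolation=cv2.INTER_CUBIC)
    m=cv2.resize(im[y0:y0+h,x0:x0+w],(w*4,h*4),interpolation=cv2.INTER_CUBIC)
    for i in range(0,w,20): cv2.putText(m,str(x0+i),(i*4,10),0,.35,(255,0,0)); m[::8,i*4]=(255,0,0)
    for i in range(0,h,20): cv2.putText(m,str(y0+i),(0,i*4+4),0,.35,(255,0,0)); m[i*4,::8]=(255,0,0)
    cv2.imwrite(f'pics/cup_{c}.png',m[:,:,::-1])
E
```

```text
scene board ((584.23583984375, -294.996337890625), (269.8889465332031, 208.43991088867188), 85.63667297363281)
side board ((583.2548828125, -294.96124267578125), (266.70587158203125, 210.4281005859375), 85.81707763671875)
```

View pics/cup_scene.png

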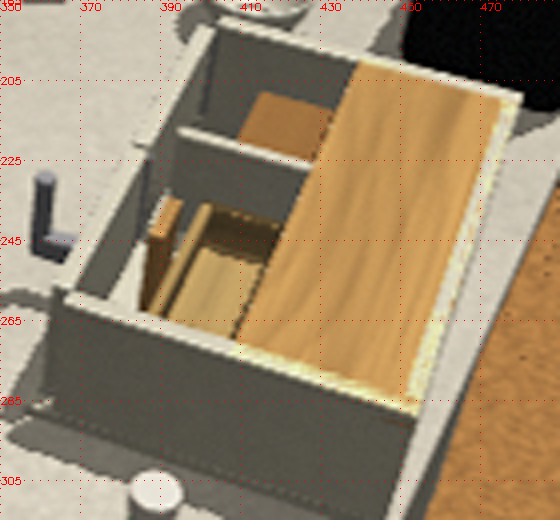

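View pics/cup_side.png

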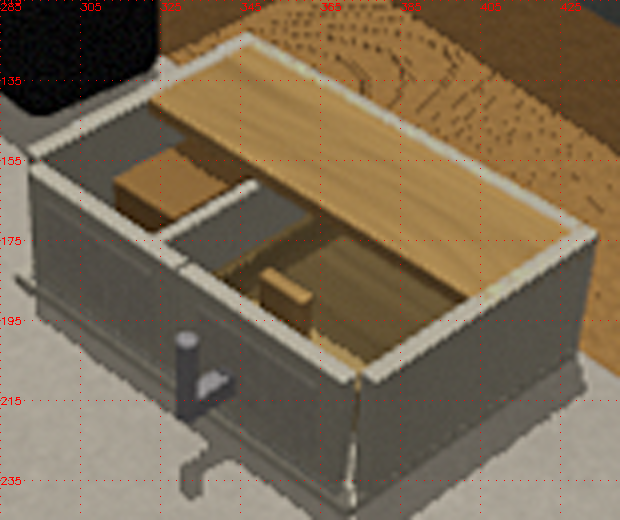

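```bash
cat > cup.py <<'E'
from h import *
obs={'scene':{(0,-.1855):(367,258.7),(.24,-.1855):(453.7,288.3),(.24,.1855):(480.5,209)},
'side':{(0,-.1855):(376.5,211),(.24,-.1855):(434,174),(.24,.1855):(347,123),(0,.1855):(293,153)}}
def W(p,l,z):
    c,s=np.cos(p[2]),np.sin(p[2]);return [p[0]+c*l[0]-s*l[1],p[1]+s*l[0]+c*l[1],z]
def fit(cams):
    def f(p): return np.concatenate([proj(k,W(p,l,.12))[0]-uv for k in cams for l,uv in obs[k].items()])
    r=least_squares(f,[.72,.08,0]); return r
for cams in (['scene'],['side'],['scene','side']):
    r=fit(cams); print(cams,r.x.round(4),r.fun.round(1))
p=r.x
for a in (0,1.4):
    print('handle',a,np.round(W(p,(-.110*np.sin(a)-.059*np.cos(a),.170-.230*np.cos(a)-.059*np.sin(a)),.115),4))
for k,u in {'scene':(361,229),'side':(331.5,199)}.items(): print('handle obs',k,ray(k,u,.115))
for k,u in {'scene':(393.3,235),'side':(356.5,187)}.items(): print('tray h obs',k,ray(k,u,.115))
E
python3 cup.py
```

```text
['scene'] [0.687  0.1351 0.074 ] [-1.4  0.8  0.4 -0.1  1.1 -1.4]
['side'] [0.6849 0.1295 0.0647] [ 0.8  0.3  0.6  0.5  0.4 -0.1 -1.9 -1.4]
['scene', 'side'] [0.687  0.1321 0.0706] [-2.1  1.4 -0.3  0.8  1.  -0.7  1.  -0.7  0.3 -0.6 -0.1 -0.7 -2.1 -1.9]
handle 0 [0.6324 0.0681 0.115 ]
handle 1.4 [0.5637 0.1963 0.115 ]
handle obs scene [0.63264722 0.06470172 0.115     ]
handle obs side [0.63493797 0.06598317 0.115     ]
tray h obs scene [0.7248429  0.08736029 0.115     ]
tray h obs side [0.72403084 0.0626949  0.115     ]
```

Emit:
servo_tool --series '[[[0,0,0,-0.112],[0,0,0,-0.112],[0,0,0,-0.112],[0,0,0,-0.111],[17.3,29.7,0,0],[17.3,29.7,0,0],[17.3,29.7,0,0],[17.3,29.7,0,0],[17.3,29.7,0,0],[17.3,29.7,0,0]]]' --claw -1 --grip_force 25

```text
t: 2.63
eef_pos: [0.3605, 0.4594, 0.2268]
ee_rot: [-3.141, -0.0, 0.081]
force: [1.2, 0.0, -0.3]
width: 0.0875
gripper_force: 0.0
```

Emit:
servo_tool --series '[[[17.3,29.7,0,0],[17.3,29.7,0,0],[17.3,29.7,0,0],[17.3,29.7,0,0],[17.3,29.7,0,0],[17.3,29.7,0,0],[17.3,29.7,0,0],[17.3,29.7,0,0],[17.3,29.7,0,0],[17.3,29.7,0,0]]]'

```text
t: 3.47
eef_pos: [0.5569, 0.1771, 0.2269]
ee_rot: [-3.141, -0.001, 0.08]
force: [0.9, -0.1, -0.7]
width: 0.0876
gripper_force: 0.0
```

Emit:
servo_tool --series '[[[17.3,29.7,0,0],[17.3,29.7,0,0],[17.3,29.7,0,0],[17.3,29.7,0,0],[0,0,0,0],[0,0,0,0],[0,0,0,0],[0,0,0,0],[0,0,0,0],[0,0,0,0]]]'

```text
t: 4.3
eef_pos: [0.6343, 0.0667, 0.2269]
ee_rot: [-3.141, -0.001, 0.082]
force: [0.1, 0.1, -0.1]
width: 0.0875
gripper_force: 0.0
```

```bash
cat >> h.py <<'E'
def st():
    s=telemetry.get_state(); print('t%.1f'%s['t'],np.round(s['eef_pos']*1000,1),np.round(s['ee_rot'],3),'F',np.round(s['force'],1),'w%.1f'%(s['width']*1000),'gf%.1f'%s['gripper_force'],'q',np.round(s['q'],2)); return s
def to(x,y,z,s=None):
    "mm shift in tool axes to reach world target (m)"
    s=s or telemetry.get_state(); R=cv2.Rodrigues(np.array([0,0,0.]))[0]
    from scipy.spatial.transform import Rotation as Ro
    print('shift',np.round(Ro.from_euler('xyz',s['ee_rot']).as_matrix().T@(np.array([x,y,z])-s['eef_pos'])*1000,1))
E
python3 - <<'E'
from h import *
st(); im=wgrab('w1'); 
for n in ['door_handle']:
  for r in recognise('wrist',n)[:2]: print(n,np.round(r['position'],4),r['conf'],proj('wrist',r['position']))
E
```

```text
t4.3 [634.3  66.7 226.9] [-3.141e+00 -1.000e-03  8.200e-02] F [ 0.1  0.1 -0.1] w87.5 gf0.0 q [ 0.41  0.3  -0.08 -0.   -1.2   1.24]
door_handle [0.6887 0.0633 0.1178] 0.56 [[332.62655931 163.2344335 ]]
```

View pics/w1.png

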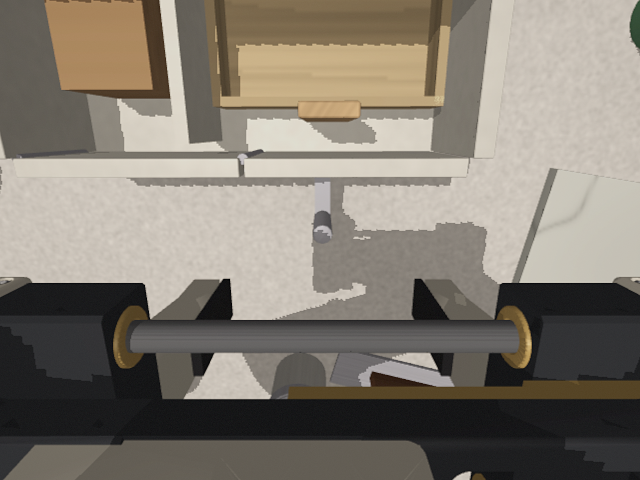

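The wrist view shows the handle top at (322,235), the door's front top edge at y≈177 from x=15 to 468, and the pull top at (329,107).

Run:
```python
from h import *
wgrab()
for n,u,z in [('handle',(322,234),.115),('doorR',(468.5,177),.117),('doorL',(15,177),.117),('pull',(329.5,105),.115),('wallR',(476,158),.12)]: print(n,ray('wrist',u,z).round(4))
for uv in (200,177),(440,177): pass
```

```text
handle [0.6332 0.0664 0.115 ]
doorR [ 0.6869 -0.0392  0.117 ]
doorL [0.6592 0.2991 0.117 ]
pull [0.729  0.0689 0.115 ]
wallR [ 0.7012 -0.0406  0.12  ]
```

Emit:
servo_tool --series '[[[-0.5,0,25,0],[0,0,25,0],[0,0,25,0],[0,0,25,0],[0,0,25,0],[0,0,24,0],[0,0,0,0],[0,0,0,0],[0,0,0,0],[0,0,0,0]]]'

```text
t: 5.28
eef_pos: [0.6353, 0.0662, 0.0796]
ee_rot: [-3.141, -0.003, 0.081]
force: [-0.1, -0.2, -0.2]
width: 0.0876
gripper_force: 0.0
```

Emit:
servo_tool --series '[[[0,0,0,0],[0,0,0,0],[0,0,0,0],[0,0,0,0],[0,0,0,0],[0,0,0,0],[0,0,0,0],[0,0,0,0],[0,0,0,0],[0,0,0,0]]]' --claw 1

```text
t: 6.12
eef_pos: [0.6341, 0.0656, 0.0775]
ee_rot: [3.142, 0.0, 0.08]
force: [-0.9, 0.7, -1.0]
width: 0.0264
gripper_force: 0.0
```

```bash
cat > cupf.py <<'E'
from h import *
O=np.array([.6872,.1312]);TH=.078
def L2W(x,y): c,s=np.cos(TH),np.sin(TH);return O+np.array([c*x-s*y,s*x+c*y])
def H(a): return L2W(-.110*np.sin(a)-.059*np.cos(a),.170-.230*np.cos(a)-.059*np.sin(a))
def path(aa,ps):
    for i in range(len(aa)-1):
        d=(H(aa[i+1])-H(aa[i]))*1000;p=ps[i];c,s=np.cos(p),np.sin(p)
        print([round(c*d[0]+s*d[1],1),round(s*d[0]-c*d[1],1),0,round(-(ps[i+1]-p),3)])
E
python3 - <<'E'
from cupf import *
st();print(H(0),H(1.4))
path(np.linspace(0,1.41,21),np.linspace(.08,1.08,21))
E
```

```text
t6.1 [634.1  65.6  77.5] [3.142 0.    0.08 ] F [-0.9  0.7 -1. ] w26.4 gf0.0 q [ 0.41  0.42 -0.26  0.   -0.89  1.24]
[0.63305464 0.06678509] [0.56346255 0.1945168 ]
[np.float64(-7.6), np.float64(3.6), 0, np.float64(-0.05)]
[np.float64(-7.4), np.float64(2.0), 0, np.float64(-0.05)]
[np.float64(-7.0), np.float64(0.5), 0, np.float64(-0.05)]
[np.float64(-6.4), np.float64(-0.9), 0, np.float64(-0.05)]
[np.float64(-5.7), np.float64(-2.3), 0, np.float64(-0.05)]
[np.float64(-4.9), np.float64(-3.6), 0, np.float64(-0.05)]
[np.float64(-3.9), np.float64(-4.8), 0, np.float64(-0.05)]
[np.float64(-2.7), np.float64(-5.9), 0, np.float64(-0.05)]
[np.float64(-1.5), np.float64(-6.8), 0, np.float64(-0.05)]
[np.float64(-0.2), np.float64(-7.6), 0, np.float64(-0.05)]
[np.float64(1.2), np.float64(-8.3), 0, np.float64(-0.05)]
[np.float64(2.7), np.float64(-8.8), 0, np.float64(-0.05)]
[np.float64(4.2), np.float64(-9.1), 0, np.float64(-0.05)]
[np.float64(5.7), np.float64(-9.3), 0, np.float64(-0.05)]
[np.float64(7.2), np.float64(-9.2), 0, np.float64(-0.05)]
[np.float64(8.6), np.float64(-9.0), 0, np.float64(-0.05)]
[np.float64(10.0), np.float64(-8.7), 0, np.float64(-0.05)]
[np.float64(11.4), np.float64(-8.1), 0, np.float64(-0.05)]
[np.float64(12.6), np.float64(-7.5), 0, np.float64(-0.05)]
[np.float64(13.8), np.float64(-6.7), 0, np.float64(-0.05)]
```

Emit:
servo_tool --series '[[[0,0,0,0],[0,0,0,0],[0,0,0,0],[0,0,0,0],[-7.6,3.6,0,-0.05],[-7.4,2.0,0,-0.05],[-7.0,0.5,0,-0.05],[-6.4,-0.9,0,-0.05],[-5.7,-2.3,0,-0.05],[-4.9,-3.6,0,-0.05]]]'

```text
t: 6.95
eef_pos: [0.5957, 0.0585, 0.0776]
ee_rot: [3.141, -0.002, 0.383]
force: [5.2, -1.0, -4.8]
width: 0.0155
gripper_force: 25.0
```

Emit:
servo_tool --series '[[[-3.9,-4.8,0,-0.05],[-2.7,-5.9,0,-0.05],[-1.5,-6.8,0,-0.05],[-0.2,-7.6,0,-0.05],[1.2,-8.3,0,-0.05],[2.7,-8.8,0,-0.05],[4.2,-9.1,0,-0.05],[5.7,-9.3,0,-0.05],[0,0,0,0],[0,0,0,0]]]'

```text
t: 7.78
eef_pos: [0.5649, 0.1144, 0.0776]
ee_rot: [3.141, 0.0, 0.78]
force: [-0.0, -1.1, -0.3]
width: 0.0155
gripper_force: 25.0
```

Run:
```python
from cupf import *
st();print(H(1.41*14/20))
```

```text
t7.8 [564.9 114.4  77.6] [3.141 0.    0.78 ] F [-0.  -1.1 -0.3] w15.5 gf25.0 q [ 0.54  0.34 -0.4   0.   -0.84  1.81]
[0.5637438  0.11552938]
```

Emit:
servo_tool --series '[[[7.2,-9.2,0,-0.05],[8.6,-9.0,0,-0.05],[10.0,-8.7,0,-0.05],[11.4,-8.1,0,-0.05],[12.6,-7.5,0,-0.05],[13.8,-6.7,0,-0.05],[2,-1.0,0,0],[0,0,0,0],[0,0,0,0],[0,0,0,0]]]'

```text
t: 8.62
eef_pos: [0.5644, 0.1959, 0.0776]
ee_rot: [-3.141, 0.002, 1.077]
force: [-1.7, -4.3, 2.3]
width: 0.0156
gripper_force: 25.0
```

Run:
```python
from cupf import *
s=st();print(H(1.4))
im=grab('scene');im2=grab('side')
cv2.imwrite('pics/door.png',np.hstack([cv2.resize(im[160:310,300:490],(380,300)),cv2.resize(im2[110:260,240:430],(380,300))])[:,:,::-1])
```

```text
t8.6 [564.4 195.9  77.6] [-3.141e+00  2.000e-03  1.077e+00] F [-1.7 -4.3  2.3] w15.6 gf25.0 q [ 0.66  0.37 -0.35  0.   -0.86  1.99]
[0.56346255 0.1945168 ]
```

View pics/door.png

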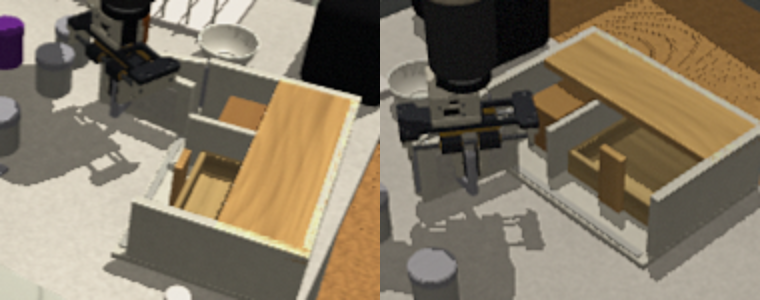

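Emit:
servo_tool --series '[[[0,0,0,0],[0,0,0,0],[0,0,0,0],[0,0,0,0],[0,0,0,0],[0,0,0,0],[0,0,-30,0],[0,0,-30,0],[0,0,-30,0],[0,0,0,-0.112]]]' --claw -1

```text
t: 9.55
eef_pos: [0.5679, 0.1994, 0.1742]
ee_rot: [3.135, -0.007, 1.192]
force: [0.6, 0.4, 0.9]
width: 0.0767
gripper_force: 0.0
```

Emit:
servo_tool --series '[[[0,0,0,-0.115],[0,0,0,-0.115],[0,0,0,-0.115],[0,0,0,-0.115],[-23.2,25.7,0,0],[-23.2,25.7,0,0],[-23.2,25.7,0,0],[-23.2,25.7,0,0],[-23.2,25.7,0,0],[-23.2,25.7,0,0]]]' --claw -0.2

```text
t: 10.38
eef_pos: [0.731, 0.0706, 0.1674]
ee_rot: [-3.142, -0.0, 1.652]
force: [0.8, 0.5, -0.3]
width: 0.0527
gripper_force: 0.0
```

Run:
```python
from cupf import *
s=st();wgrab('w2');to(.729,.069,.078,s)
```

```text
t10.4 [731.   70.6 167.4] [-3.142 -0.     1.652] F [ 0.8  0.5 -0.3] w52.7 gf0.0 q [ 0.36  0.49  0.08 -0.   -1.16  2.86]
shift [-1.5 -2.1 89.4]
```

View pics/w2.png

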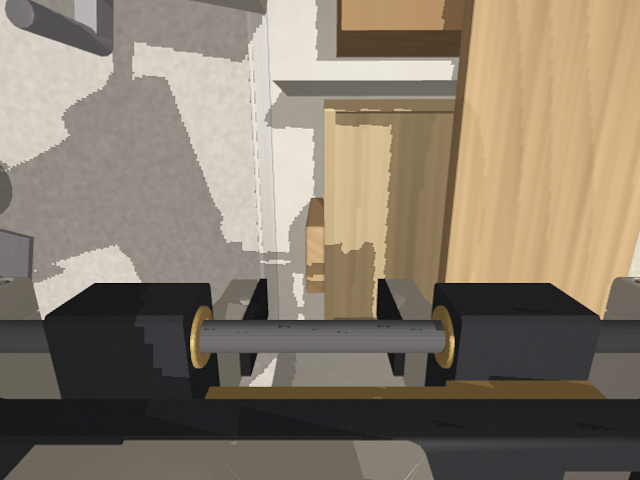

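Emit:
servo_tool --series '[[[-1.5,-2,22,0],[0,0,22,0],[0,0,22,0],[0,0,23,0],[0,0,0,0],[0,0,0,0],[0,0,0,0],[0,0,0,0],[0,0,0,0],[0,0,0,0]]]'

```text
t: 11.27
eef_pos: [0.7286, 0.0702, 0.0801]
ee_rot: [3.139, -0.0, 1.652]
force: [0.5, -0.4, 0.1]
width: 0.0523
gripper_force: 0.0
```

Emit:
servo_tool --series '[[[0,0,0,0],[0,0,0,0],[0,0,0,0],[0,0,0,0],[0,0,0,0],[0,0,0,0],[0,0,0,0],[0,0,0,0],[0,0,0,0],[0,0,0,0]]]' --claw 1 --grip_force 30

```text
t: 12.1
eef_pos: [0.7266, 0.0698, 0.0784]
ee_rot: [-3.139, 0.0, 1.652]
force: [-5.1, 0.0, 2.8]
width: 0.0118
gripper_force: 30.0
```

Emit:
servo_tool --series '[[[0,-18,0,0],[0,-18,0,0],[0,-18,0,0],[0,-18,0,0],[0,-18,0,0],[0,-18,0,0],[0,-18,0,0],[0,-18,0,0],[0,-18,0,0],[0,-4,0,0]]]'

```text
t: 12.93
eef_pos: [0.5606, 0.056, 0.0784]
ee_rot: [-3.141, -0.0, 1.652]
force: [3.4, -3.7, -10.9]
width: 0.012
gripper_force: 30.0
```

Emit:
servo_tool --series '[[[0,-3,0,0],[0,-2,0,0],[0,0,0,0],[0,0,0,0],[0,0,0,0],[0,0,0,0],[0,0,0,0],[0,0,0,0],[0,0,0,0],[0,0,0,0]]]'

```text
t: 13.77
eef_pos: [0.5577, 0.0558, 0.0784]
ee_rot: [-3.141, 0.0, 1.652]
force: [2.6, -6.0, -6.0]
width: 0.0118
gripper_force: 30.0
```

Emit:
servo_tool --series '[[[0,-2,0,0],[0,-2,0,0],[0,0,0,0],[0,0,0,0],[0,0,0,0],[0,0,0,0],[0,0,0,0],[0,0,0,0],[0,0,0,0],[0,0,0,0]]]'

```text
t: 14.6
eef_pos: [0.5571, 0.0558, 0.0784]
ee_rot: [3.136, 0.0, 1.653]
force: [18.9, -9.1, -18.4]
width: 0.0118
gripper_force: 30.0
```

Run:
```python
from cupf import *
s=st()
for o in tins(): print(*o)
```

```text
t14.6 [557.1  55.8  78.4] [3.136 0.    1.653] F [ 18.9  -9.1 -18.4] w11.8 gf30.0 q [ 0.45  0.31 -0.44  0.   -0.82  2.77]
scene [0.3011 0.2857] 0.0 [41.  17.  53.5] 0.96
scene [0.4102 0.0809] 0.2 [76.  74.5 68. ] 0.71
scene [0.3124 0.1412] 0.0 [14. 53. 21.] 0.64
side [0.4179 0.0775] 1.6 [80. 78. 72.] 0.95
side [0.405 0.351] 1.3 [83. 80. 78.] 0.95
side [0.4179 0.2553] 0.1 [81. 79. 72.] 0.81
side [0.3175 0.1398] 0.3 [ 9. 62. 23.] 0.81
side [ 0.5581 -0.3256] 3524.7 [174. 171. 156.] 0.42
```

Emit:
servo_tool --series '[[[0,0,0,0],[0,0,0,0],[0,0,0,0],[0,0,0,0],[0,0,0,0],[0,0,-30,0],[0,0,-40,0],[0,0,-40,0],[0,-20,-10,0.121],[0,0,0,0.121]]]' --claw -0.3

```text
t: 15.63
eef_pos: [0.5335, 0.0546, 0.203]
ee_rot: [3.136, -0.004, 1.405]
force: [-1.2, 0.3, -1.6]
width: 0.0566
gripper_force: 0.0
```

Emit:
servo_tool --series '[[[0,0,0,0.121],[0,0,0,0.121],[0,0,0,0.121],[0,0,0,0.121],[0,0,0,0.121],[0,0,0,0.121],[0,0,0,0.121],[0,0,0,0.121],[0,0,0,0.121],[0,0,0,0.121]]]' --claw -1

```text
t: 16.47
eef_pos: [0.5334, 0.0543, 0.1988]
ee_rot: [-3.141, -0.0, 0.194]
force: [-0.5, 0.4, -0.8]
width: 0.0881
gripper_force: 0.0
```

Emit:
servo_tool --series '[[[-20,-4,0,0.121],[-20,-4,0,0],[-20,-4,0,0],[-20,-4,0,0],[-20,-4,0,0],[-20,-4,0,0],[0,0,0,0],[0,0,0,0],[0,0,0,0],[0,0,0,0]]]'

```text
t: 17.3
eef_pos: [0.4124, 0.0663, 0.1987]
ee_rot: [-3.141, -0.0, 0.079]
force: [0.2, -0.6, -1.3]
width: 0.0875
gripper_force: 0.0
```

```bash
cat >> h.py <<'E'
def wtin(h=.075,r=.032,show=True):
    s=telemetry.get_state(); im=wgrab(); res=[]
    for d in trace('wrist','tin0'):
        if d['conf']<.3: continue
        res.append((d,np.median(im[d['mask']],0)))
        ys,xs=np.nonzero(d['mask']); px=np.c_[xs,ys]+0.
        bb=np.r_[px.min(0)-.5,px.max(0)+.5]
        print('wtin bb',bb,res[-1][1],round(d['conf'],2),'mean->',ray('wrist',px.mean(0),h)[:2].round(4))
    return im,res
E
python3 - <<'E'
from h import *
s=st();im,res=wtin();cv2.imwrite('pics/w3.png',im[:,:,::-1])
E
```

```text
t17.3 [412.4  66.3 198.7] [-3.141 -0.     0.079] F [ 0.2 -0.6 -1.3] w87.5 gf0.0 q [ 0.64 -0.06 -0.56  0.   -1.07  1.01]
wtin bb [ -0.5 163.5  54.5 245.5] [89. 86. 81.] 0.91 mean-> [0.4164 0.307 ]
wtin bb [268.5 174.5 350.5 262.5] [185. 180. 181.] 0.88 mean-> [0.419  0.0765]
wtin bb [213.5 264.5 275.5 360.5] [31. 77. 40.] 0.83 mean-> [0.3436 0.1248]
wtin bb [ 45.5 158.5 165.5 244.5] [175. 170. 172.] 0.8 mean-> [0.4233 0.2424]
wtin bb [ 79.5 266.5 136.5 283.5] [60. 29. 71.] 0.8 mean-> [0.3559 0.2445]
```

View pics/w3.png

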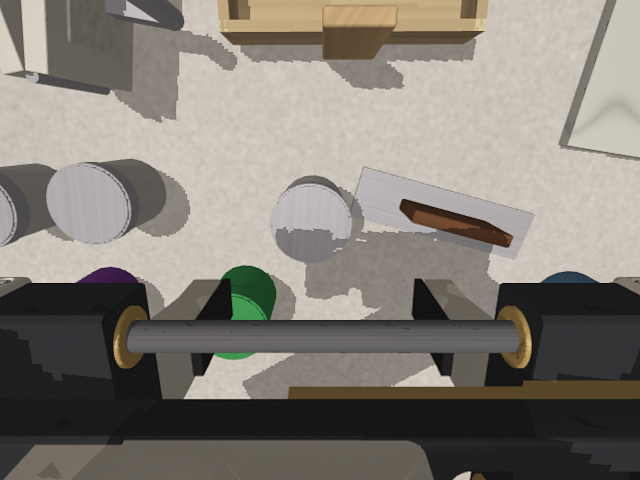

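Run:
```python
from h import *
s=st();wgrab()
print(ray('wrist',[(311,220),(90,203.5)],.075)); print(ray('wrist',[(364,167),(534,213),(517,259),(351,212)],.006))
print('pull', ray('wrist',[(325,6),(396,6)],.115))
p=ray('wrist',(311,220),.075);to(p[0],p[1],.042,s)
```

```text
t17.4 [412.3  66.1 198.4] [3.141 0.    0.079] F [-0.3 -0.5 -0. ] w87.5 gf0.0 q [ 0.64 -0.06 -0.56  0.   -1.07  1.01]
[[0.4189155  0.07555543 0.075     ]
 [0.41850121 0.25334212 0.075     ]]
[[ 0.45863008  0.02882697  0.006     ]
 [ 0.426771   -0.14687206  0.006     ]
 [ 0.37698222 -0.1413419   0.006     ]
 [ 0.41325325  0.03683937  0.006     ]]
pull [[0.55994046 0.07600078 0.115     ]
 [0.56327461 0.03394935 0.115     ]]
shift [  7.3  -8.9 156.4]
```

Emit:
servo_tool --series '[[[6.5,-9.3,0,0],[0,0,0,0.106],[0,0,0,0.106],[0,0,0,0.106],[0,0,0,0.106],[0,0,30,0.106],[0,0,35,0],[0,0,35,0],[0,0,35,0],[0,0,21,0]]]'

```text
t: 18.28
eef_pos: [0.4167, 0.0754, 0.0395]
ee_rot: [3.139, 0.002, -0.452]
force: [0.2, 0.3, -0.8]
width: 0.0876
gripper_force: 0.0
```

Emit:
servo_tool --series '[[[0,0,0,0],[0,0,0,0],[0,0,0,0],[0,0,0,0],[0,0,0,0],[0,0,0,0],[0,0,0,0],[0,0,0,0],[0,0,0,0],[0,0,0,0]]]' --claw 1 --grip_force 20

```text
t: 19.12
eef_pos: [0.4187, 0.0765, 0.044]
ee_rot: [-3.139, -0.002, -0.45]
force: [-1.0, 0.5, 8.0]
width: 0.064
gripper_force: 20.0
```

```bash
cat >> cupf.py <<'E'
def tray(x,y): return L2W(-.1356+.012+x,-.0650+y)
E
python3 - <<'E'
from cupf import *
s=st()
for a in [(.112,-.052),(.112,.052),(.046,0)]: print(a,tray(*a).round(4))
E
```

```text
t19.1 [418.7  76.5  44. ] [-3.139e+00 -2.000e-03 -4.500e-01] F [-1.   0.5  8. ] w64.0 gf20.0 q [ 0.65  0.17 -0.76  0.   -0.64  0.47]
(0.112, -0.052) [0.6848 0.0137]
(0.112, 0.052) [0.6766 0.1173]
(0.046, 0) [0.6149 0.0604]
```

Emit:
servo_tool --series '[[[0,0,-25,0],[0,0,-35,0],[0,0,-35,0],[0,0,-35,0],[0,0,-25,0],[0,0,0,-0.106],[0,0,0,-0.106],[0,0,0,-0.106],[0,0,0,-0.106],[0,0,0,-0.104]]]'

```text
t: 19.95
eef_pos: [0.4173, 0.0758, 0.198]
ee_rot: [-3.141, -0.001, 0.082]
force: [0.0, 0.2, -1.3]
width: 0.0636
gripper_force: 20.0
```

Emit:
servo_tool --series '[[[15,5,0,0],[30,9.5,0,0],[32,10.2,0,0],[32,10.2,0,0],[32,10.2,0,0],[32,10.2,0,0],[32,10.2,0,0],[32,10.2,0,0],[24,7.2,0,0],[0,0,0,0]]]'

```text
t: 20.78
eef_pos: [0.6876, 0.0121, 0.1962]
ee_rot: [3.141, 0.0, 0.076]
force: [-0.5, -0.8, -1.2]
width: 0.0635
gripper_force: 20.0
```

Run:
```python
from cupf import *
s=st();to(.6848,.0137,.065,s);wgrab('w4')
```

```text
t20.8 [687.6  12.1 196.2] [3.141 0.    0.076] F [-0.5 -0.8 -1.2] w63.5 gf20.0 q [ 0.3   0.4   0.    0.   -1.17  1.35]
shift [ -2.6  -1.9 131.2]
```

View pics/w4.png

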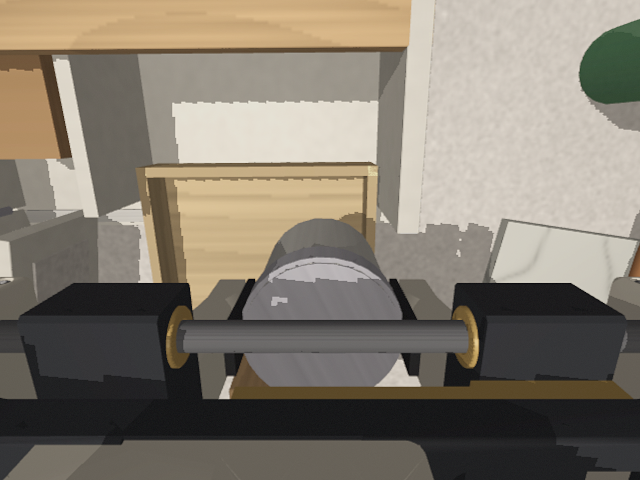

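Run:
```python
from cupf import *
wgrab()
c,s_=np.cos(TH),np.sin(TH)
for u in [(366,179),(150,180)]:
    p=ray('wrist',u,.055)[:2]; d=p-tray(0,0); print(u,p.round(4),'tray coords',np.round([c*d[0]+s_*d[1],-s_*d[0]+c*d[1]],4))
```

```text
(366, 179) [ 0.7262 -0.0213] tray coords [ 0.1506 -0.0901]
(150, 180) [0.7117 0.1589] tray coords [0.1502 0.0907]
```

Emit:
servo_tool --series '[[[-2.6,-1.9,20,0],[0,0,25,0],[0,0,25,0],[0,0,25,0],[0,0,22,0],[0,0,9,0],[0,0,4,0],[0,0,1.5,0],[0,0,0,0],[0,0,0,0]]]'

```text
t: 21.72
eef_pos: [0.6824, 0.0153, 0.0678]
ee_rot: [-3.141, -0.002, 0.078]
force: [-0.2, -0.4, -2.8]
width: 0.0635
gripper_force: 20.0
```

Emit:
servo_tool --series '[[[0,0,0,0],[0,0,0,0],[0,0,0,0],[0,0,0,0],[0,0,0,0],[0,0,0,0],[0,0,-30,0],[0,0,-40,0],[0,0,-40,0],[0,0,-25,0]]]' --claw -0.9

```text
t: 22.55
eef_pos: [0.6828, 0.0149, 0.2057]
ee_rot: [3.141, -0.004, 0.078]
force: [1.5, -0.2, 1.3]
width: 0.083
gripper_force: 0.0
```

Run:
```python
from cupf import *
s=st()
for o in tins(('side','scene')): print(*o)
to(.4185,.2535,.20,s)
```

```text
t22.6 [682.8  14.9 205.7] [ 3.141 -0.004  0.078] F [ 1.5 -0.2  1.3] w83.0 gf0.0 q [ 0.31  0.38 -0.    0.   -1.18  1.34]
side [0.3173 0.1422] 0.0 [11.  74.  30.5] 0.91
side [0.6971 0.0318] 0.3 [84. 81. 75.] 0.82
side [0.3035 0.2863] 0.5 [52. 24. 64.] 0.8
side [0.405 0.351] 1.3 [86. 84. 81.] 0.73
side [0.4179 0.2553] 0.1 [82. 80. 74.] 0.72
side [ 0.2966 -0.3611] 161.4 [200. 181.   0.] 0.5
scene [0.3987 0.3533] 0.8 [121. 119. 115.] 0.9
scene [0.4143 0.2567] 0.3 [78. 76. 71.] 0.86
scene [0.6635 0.0496] 8.8 [89. 88. 89.] 0.74
scene [0.3124 0.1412] 0.0 [15. 57. 22.] 0.74
scene [0.2979 0.2876] 0.7 [41. 17. 53.] 0.56
shift [-245.  -258.4    4.5]
```

Emit:
servo_tool --series '[[[-24.5,-25.9,0,0],[-24.5,-25.9,0,0],[-24.5,-25.9,0,0],[-24.5,-25.9,0,0],[-24.5,-25.9,0,0],[-24.5,-25.9,0,0],[-24.5,-25.9,0,0],[-24.5,-25.9,0,0],[-24.5,-25.9,0,0],[-24.5,-25.9,0,0]]]' --claw -1

```text
t: 23.58
eef_pos: [0.4153, 0.2546, 0.1998]
ee_rot: [3.14, 0.002, 0.077]
force: [0.7, 0.2, 0.6]
width: 0.0874
gripper_force: 0.0
```

Emit:
servo_tool --series '[[[0,0,0,-0.12],[0,0,0,-0.12],[0,0,0,-0.12],[0,0,0,-0.12],[0,0,0,-0.12],[0,0,0,-0.12],[0,0,0,0],[0,0,0,0],[0,0,0,0],[0,0,0,0]]]'

```text
t: 24.42
eef_pos: [0.4171, 0.2542, 0.2007]
ee_rot: [3.142, 0.001, 0.794]
force: [0.2, 0.1, 0.7]
width: 0.0874
gripper_force: 0.0
```

Run:
```python
from cupf import *
s=st();im,res=wtin();cv2.imwrite('pics/w5.png',im[:,:,::-1])
```

```text
t24.4 [417.1 254.2 200.7] [3.142e+00 1.000e-03 7.940e-01] F [0.2 0.1 0.7] w87.4 gf0.0 q [ 0.95  0.07 -0.43 -0.   -1.08  1.41]
wtin bb [308.5 221.5 387.5 312.5] [117. 113. 114.] 0.81 mean-> [0.4072 0.2141]
wtin bb [164.5 235.5 254.5 313.5] [80. 41. 94.] 0.62 mean-> [0.3267 0.2931]
wtin bb [183.5 110.5 278.5 198.5] [188. 183. 184.] 0.59 mean-> [0.4082 0.3474]
wtin bb [294.5 315.5 364.5 386.5] [38. 93. 48.] 0.59 mean-> [0.3267 0.1528]
```

View pics/w5.png

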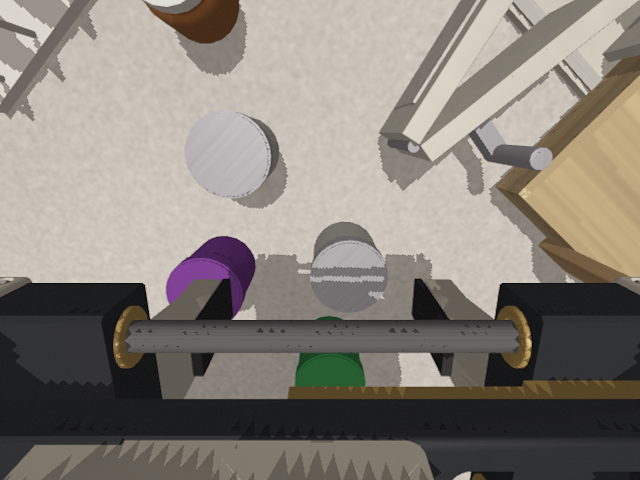

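Run:
```python
from cupf import *
s=st();wgrab()
print(ray('wrist',[(349,275.5),(229,154),(330,353),(205,293)],.075)); 
p=ray('wrist',(349,275.5),.075);to(p[0],p[1],.043,s)
for o in tins(('side','scene')): print(*o)
```

```text
t24.5 [417.2 254.3 200.9] [3.142 0.    0.795] F [-0.   0.6  0.6] w87.6 gf0.0 q [ 0.95  0.07 -0.43 -0.   -1.08  1.42]
[[0.40414602 0.20800421 0.075     ]
 [0.40714076 0.34773666 0.075     ]
 [0.33899893 0.16412316 0.075     ]
 [0.30303895 0.28394237 0.075     ]]
shift [-42.1  23.1 157.9]
side [0.4062 0.3471] 0.1 [80.  77.5 72. ] 0.88
side [0.3026 0.2815] 0.2 [56. 25. 69.] 0.81
side [0.3163 0.1432] 1.1 [ 7. 61. 22.] 0.73
side [0.405  0.2087] 0.0 [79. 77. 72.] 0.65
side [0.6971 0.0318] 0.3 [84.  81.  76.5] 0.56
scene [0.4013 0.2062] 0.9 [73. 71. 66.] 0.89
scene [0.2981 0.2838] 1.0 [40. 17. 52.] 0.79
scene [0.6635 0.0496] 8.8 [163. 160. 162.] 0.63
scene [0.3985 0.3537] 0.5 [73. 72. 66.] 0.56
scene [0.3095 0.1425] 0.6 [13. 51. 20.] 0.55
scene [ 0.6332 -0.3118] 441.8 [147.  88.  43.] 0.31
```

Emit:
servo_tool --series '[[[-21,11.5,0,0],[-21,11.5,0,0],[0,0,0,0.12],[0,0,0,0.12],[0,0,0,0.12],[0,0,30,0],[0,0,35,0],[0,0,35,0],[0,0,35,0],[0,0,22,0]]]'

```text
t: 25.6
eef_pos: [0.4033, 0.2072, 0.0415]
ee_rot: [3.141, 0.002, 0.436]
force: [-1.1, 0.3, 0.4]
width: 0.0879
gripper_force: 0.0
```

Emit:
servo_tool --series '[[[0,0,0,0],[0,0,0,0],[0,0,0,0],[0,0,0,0],[0,0,0,0],[0,0,0,0],[0,0,0,0],[0,0,0,0],[0,0,0,0],[0,0,0,0]]]' --claw 1

```text
t: 26.43
eef_pos: [0.4053, 0.2092, 0.0458]
ee_rot: [-3.14, -0.003, 0.438]
force: [-1.1, -0.5, 6.8]
width: 0.0636
gripper_force: 20.0
```

Emit:
servo_tool --series '[[[0,0,-25,0],[0,0,-35,0],[0,0,-35,0],[0,0,-35,0],[0,0,-25,0],[0,0,0,0.12],[0,0,0,0.12],[0,0,0,0.12],[0,0,0,0],[0,0,0,0]]]'

```text
t: 27.27
eef_pos: [0.4041, 0.2081, 0.1994]
ee_rot: [-3.141, -0.0, 0.081]
force: [-0.0, -0.1, -3.0]
width: 0.0635
gripper_force: 20.0
```

Run:
```python
from cupf import *
s=st();to(.6766,.1173,.067,s)
```

```text
t27.3 [404.1 208.1 199.4] [-3.141 -0.     0.081] F [-0.  -0.1 -3. ] w63.5 gf20.0 q [ 0.91  0.01 -0.49 -0.   -1.07  0.74]
shift [264.2 112.6 132.4]
```

Emit:
servo_tool --series '[[[20,8,0,0],[30,13,0,0],[32,13.6,0,0],[32,13.6,0,0],[32,13.6,0,0],[32,13.6,0,0],[32,13.6,0,0],[32,13.6,0,0],[22,10,0,0],[0,0,0,0]]]'

```text
t: 28.1
eef_pos: [0.6797, 0.1143, 0.1972]
ee_rot: [3.14, 0.001, 0.079]
force: [0.9, 0.7, -1.7]
width: 0.0636
gripper_force: 20.0
```

Emit:
servo_tool --series '[[[0,0,20,0],[0,0,25,0],[0,0,25,0],[0,0,25,0],[0,0,22,0],[0,0,9,0],[0,0,4,0],[0,0,1.5,0],[0,0,0,0],[0,0,0,0]]]'

```text
t: 28.93
eef_pos: [0.6772, 0.1168, 0.0692]
ee_rot: [-3.141, -0.002, 0.078]
force: [-0.4, -0.5, -2.9]
width: 0.0634
gripper_force: 20.0
```

Emit:
servo_tool --series '[[[0,0,0,0],[0,0,0,0],[0,0,0,0],[0,0,0,0],[0,0,0,0],[0,0,0,0],[0,0,-30,0],[0,0,-40,0],[0,0,-40,0],[0,0,-25,0]]]' --claw -0.9

```text
t: 29.77
eef_pos: [0.6776, 0.1164, 0.2072]
ee_rot: [-3.141, -0.004, 0.078]
force: [1.1, 0.1, 1.4]
width: 0.0831
gripper_force: 0.0
```

Run:
```python
from cupf import *
s=st()
for o in tins(('side','scene')): print(*o)
to(.406,.348,.20,s)
```

```text
t29.8 [677.6 116.4 207.2] [-3.141 -0.004  0.078] F [1.1 0.1 1.4] w83.1 gf0.0 q [ 0.45  0.39  0.01  0.   -1.19  1.19]
side [0.6897 0.1346] 0.2 [79. 77. 71.] 0.79
side [0.3173 0.1422] 0.0 [10. 65. 25.] 0.69
side [0.3025 0.2843] 0.1 [49. 22. 61.] 0.63
side [0.4073 0.349 ] 0.0 [80. 78. 72.] 0.57
side [0.6982 0.0309] 1.1 [81. 78. 72.] 0.55
scene [0.6646 0.0475] 7.7 [88. 86. 87.] 0.87
scene [0.6652 0.1417] 0.9 [81. 79. 80.] 0.75
scene [0.4017 0.3516] 0.1 [76. 75. 68.] 0.72
scene [0.2996 0.2847] 0.3 [41. 17. 53.] 0.61
scene [0.3124 0.1412] 0.0 [14. 54. 21.] 0.58
shift [-252.8 -251.9    6.2]
```

Emit:
servo_tool --series '[[[-25.2,-25.2,0,0],[-25.2,-25.2,0,0],[-25.2,-25.2,0,0],[-25.2,-25.2,0,0],[-25.2,-25.2,0,0],[-25.2,-25.2,0,0],[-25.2,-25.2,0,0],[-25.2,-25.2,0,0],[-25.2,-25.2,0,0],[-25.2,-25.2,0,0]]]' --claw -1

```text
t: 30.8
eef_pos: [0.4036, 0.3483, 0.2012]
ee_rot: [3.14, 0.001, 0.077]
force: [0.5, 1.1, -0.0]
width: 0.0877
gripper_force: 0.0
```

Emit:
servo_tool --series '[[[0,0,0,0],[0,0,0,0],[0,0,0,0],[0,0,0,0],[0,0,0,0],[0,0,0,0],[0,0,0,0],[0,0,0,0],[0,0,0,0],[0,0,0,0]]]'

```text
t: 31.63
eef_pos: [0.4057, 0.348, 0.2026]
ee_rot: [-3.142, 0.0, 0.077]
force: [-0.7, 0.6, -0.6]
width: 0.0875
gripper_force: 0.0
```

Run:
```python
from cupf import *
s=st();im,res=wtin(); 
for d,c in res:
    m=d['mask']&(im.min(2)>70); ys,xs=np.nonzero(m); 
    if len(xs)>50:
        (cx,cy),r=cv2.minEnclosingCircle(np.c_[xs,ys].astype(np.float32)); p=ray('wrist',(cx,cy),.075); print(c,cx,cy,r,p.round(4)); to(p[0],p[1],.044,s)
```

```text
t31.6 [405.7 348.  202.6] [-3.142  0.     0.077] F [-0.7  0.6 -0.6] w87.5 gf0.0 q [ 1.08  0.15 -0.33 -0.   -1.09  0.57]
wtin bb [473.5 276.5 518.5 317.5] [25. 63. 32.] 0.79 mean-> [0.3559 0.1956]
wtin bb [281.5 178.5 362.5 266.5] [174. 169. 170.] 0.58 mean-> [0.409  0.3482]
wtin bb [342.5 278.5 413.5 372.5] [68. 33. 80.] 0.57 mean-> [0.3235 0.2927]
[174. 169. 170.] 321.5 222.5 43.84642028808594 [0.4099 0.3487 0.075 ]
shift [  4.2  -0.4 158.6]
[68. 33. 80.] 378.83685302734375 324.7672119140625 47.4859733581543 [0.319  0.2898 0.075 ]
shift [-91.   51.4 158.6]
```

Emit:
servo_tool --series '[[[2,0,30,0],[0,0,40,0],[0,0,40,0],[0,0,35,0],[0,0,13,0],[0,0,0,0],[0,0,0,0],[0,0,0,0],[0,0,0,0],[0,0,0,0]]]'

```text
t: 32.57
eef_pos: [0.4081, 0.3493, 0.0462]
ee_rot: [-3.139, -0.002, 0.077]
force: [0.6, 0.2, 0.3]
width: 0.0875
gripper_force: 0.0
```

Emit:
servo_tool --series '[[[0,0,0,0],[0,0,0,0],[0,0,0,0],[0,0,0,0],[0,0,0,0],[0,0,0,0],[0,0,0,0],[0,0,0,0],[0,0,0,0],[0,0,0,0]]]' --claw 1

```text
t: 33.4
eef_pos: [0.4076, 0.3483, 0.0447]
ee_rot: [3.141, -0.0, 0.077]
force: [-1.3, -2.0, 6.2]
width: 0.0636
gripper_force: 20.0
```

Emit:
servo_tool --series '[[[0,0,-25,0],[0,0,-35,0],[0,0,-35,0],[0,0,-35,0],[0,0,-25,0],[0,0,0,0],[0,0,0,0],[0,0,0,0],[0,0,0,0],[0,0,0,0]]]'

```text
t: 34.23
eef_pos: [0.407, 0.3477, 0.1979]
ee_rot: [3.139, 0.002, 0.077]
force: [1.7, 0.3, -3.4]
width: 0.0635
gripper_force: 20.0
```

Run:
```python
from cupf import *
s=st();p=tray(.046,0);to(p[0],p[1],.067,s)
```

```text
t34.2 [407.  347.7 197.9] [3.139e+00 2.000e-03 7.700e-02] F [ 1.7  0.3 -3.4] w63.5 gf20.0 q [ 1.07  0.15 -0.34 -0.   -1.09  0.57]
shift [185.4 302.1 131.2]
```

Emit:
servo_tool --series '[[[10,16,0,0],[16.5,27,0,0],[17,27.8,0,0],[17,27.8,0,0],[17,27.8,0,0],[17,27.8,0,0],[17,27.8,0,0],[17,27.8,0,0],[17,27.8,0,0],[17,27.8,0,0]]]'

```text
t: 35.07
eef_pos: [0.5904, 0.0946, 0.1983]
ee_rot: [3.141, 0.002, 0.077]
force: [0.6, 0.9, -1.6]
width: 0.0639
gripper_force: 20.0
```

Emit:
servo_tool --series '[[[15,24,0,0],[7.4,11.9,0,0],[0,0,0,0],[0,0,20,0],[0,0,25,0],[0,0,25,0],[0,0,25,0],[0,0,22,0],[0,0,8,0],[0,0,4,0]]]'

```text
t: 35.9
eef_pos: [0.6137, 0.0623, 0.0685]
ee_rot: [3.14, 0.004, 0.078]
force: [-0.6, -0.3, -3.3]
width: 0.0636
gripper_force: 20.0
```

Emit:
servo_tool --series '[[[0,0,1.5,0],[0,0,0,0],[0,0,0,0],[0,0,0,0],[0,0,0,0],[0,0,0,0],[0,0,0,0],[0,0,0,0],[0,0,0,0],[0,0,0,0]]]'

```text
t: 36.73
eef_pos: [0.6152, 0.0622, 0.0691]
ee_rot: [-3.142, -0.0, 0.077]
force: [-0.3, -0.8, -1.5]
width: 0.0639
gripper_force: 20.0
```

Emit:
servo_tool --series '[[[0,0,0,0],[0,0,0,0],[0,0,0,0],[0,0,0,0],[0,0,0,0],[0,0,0,0],[0,0,-30,0],[0,0,-40,0],[0,0,-40,0],[0,0,-30,0]]]' --claw -0.9

```text
t: 37.57
eef_pos: [0.6159, 0.0621, 0.2126]
ee_rot: [-3.142, -0.003, 0.078]
force: [0.7, -0.2, 0.1]
width: 0.0835
gripper_force: 0.0
```

Emit:
servo_tool --series '[[[-20,0,0,0],[-35,0,0,0],[-35,0,0,0],[-30,0,0,0],[0,0,0,0],[0,0,0,0],[0,0,0,0],[0,0,0,0],[0,0,0,0],[0,0,0,0]]]' --claw 1

```text
t: 38.4
eef_pos: [0.496, 0.053, 0.2086]
ee_rot: [3.141, 0.001, 0.077]
force: [0.2, -0.1, -1.6]
width: 0.022
gripper_force: 0.0
```

Run:
```python
from cupf import *
s=st()
im=wgrab('w6')
```

```text
t38.4 [496.   53.  208.6] [3.141e+00 1.000e-03 7.700e-02] F [ 0.2 -0.1 -1.6] w22.0 gf0.0 q [ 0.5   0.08 -0.39  0.   -1.1   1.15]
```

View pics/w6.png

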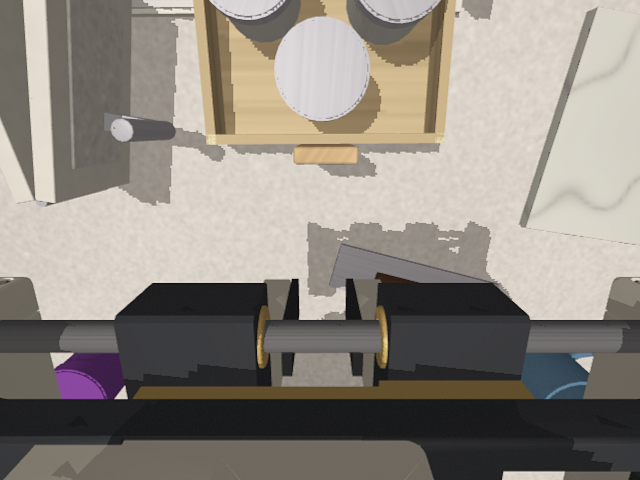

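Emit:
servo_tool --series '[[[34,1.9,0,0],[0,0,0,0],[0,0,25,0],[0,0,30,0],[0,0,30,0],[0,0,30,0],[0,0,13,0],[0,0,0,0],[0,0,0,0],[0,0,0,0]]]' --claw 1

```text
t: 39.28
eef_pos: [0.5306, 0.0539, 0.082]
ee_rot: [-3.142, -0.001, 0.077]
force: [0.4, -0.7, 0.1]
width: 0.0006
gripper_force: 0.0
```

Emit:
servo_tool --series '[[[6,0,0,0],[8,0,0,0],[14,0,0,0],[16,0,0,0],[17,0,0,0],[17,0,0,0],[17,0,0,0],[17,0,0,0],[17,0,0,0],[17,0,0,0]]]'

```text
t: 40.12
eef_pos: [0.6758, 0.0653, 0.0819]
ee_rot: [-3.141, 0.001, 0.077]
force: [-5.8, 2.8, 3.2]
width: 0.0006
gripper_force: 2.6
```

Emit:
servo_tool --series '[[[12,0,0,0],[8,0,0,0],[5,0,0,0],[3,0,0,0],[3,0,0,0],[2,0,0,0],[0,0,0,0],[0,0,0,0],[0,0,0,0],[0,0,0,0]]]'

```text
t: 40.95
eef_pos: [0.7082, 0.0674, 0.0812]
ee_rot: [3.142, -0.001, 0.077]
force: [-1.0, 0.3, 0.7]
width: 0.0005
gripper_force: 0.4
```

Run:
```python
from cupf import *
s=st();d=s['eef_pos'][:2]-O;print(np.cos(TH)*d[0]+np.sin(TH)*d[1],-np.sin(TH)*d[0]+np.cos(TH)*d[1])
```

```text
t41.0 [708.2  67.4  81.2] [ 3.142e+00 -1.000e-03  7.700e-02] F [-1.   0.3  0.7] w0.5 gf0.4 q [ 0.37  0.52 -0.07  0.   -0.97  1.28]
0.016002171106924545 -0.06524814491504376
```

Emit:
servo_tool --series '[[[1,0,0,0],[1,0,0,0],[1,0,0,0],[1,0,0,0],[0,0,0,0],[0,0,0,0],[0,0,0,0],[0,0,0,0],[0,0,0,0],[0,0,0,0]]]'

```text
t: 41.78
eef_pos: [0.7095, 0.0675, 0.0812]
ee_rot: [3.141, 0.004, 0.077]
force: [-12.9, 1.5, 9.0]
width: 0.0004
gripper_force: 6.2
```

Emit:
servo_tool --series '[[[1,0,0,0],[1,0,0,0],[1,0,0,0],[0,0,0,0],[0,0,0,0],[0,0,0,0],[0,0,0,0],[0,0,0,0],[0,0,0,0],[0,0,0,0]]]'

```text
t: 42.62
eef_pos: [0.7095, 0.0675, 0.0812]
ee_rot: [3.141, 0.01, 0.077]
force: [-23.6, 2.7, 16.3]
width: 0.0005
gripper_force: 11.8
```

Emit:
servo_tool --series '[[[-10,0,0,0],[-15,0,-10,0],[-10,0,-30,0],[-10,0,-40,0],[0,0,-40,0],[-10,-10,0,-0.112],[-10,-10,0,-0.112],[-10,-10,0,-0.112],[-10,-10,0,-0.112],[-10,-10,0,-0.112]]]'

```text
t: 43.45
eef_pos: [0.6085, 0.0975, 0.2013]
ee_rot: [3.141, -0.001, 0.643]
force: [0.9, -0.7, 0.8]
width: 0.0005
gripper_force: 0.0
```

Emit:
servo_tool --series '[[[0,0,0,-0.112],[0,0,0,-0.112],[0,0,0,-0.112],[0,0,0,-0.112],[0,0,0,0],[0,0,0,0],[0,0,0,0],[0,0,0,0],[0,0,0,0],[0,0,0,0]]]' --claw -1

```text
t: 44.28
eef_pos: [0.6084, 0.097, 0.201]
ee_rot: [3.142, -0.0, 1.084]
force: [0.1, -0.4, -0.6]
width: 0.0615
gripper_force: 0.0
```

Run:
```python
from cupf import *
s=st();h=H(1.4);print(h);to(h[0],h[1],.2,s);to(h[0],h[1],.078,s)
im=wgrab()
for r in recognise('wrist','door_handle')[:2]: print(np.round(r['position'],4),r['conf'],proj('wrist',r['position']))
print('H top proj',proj('wrist',[h[0],h[1],.115]))
cv2.imwrite('pics/w7.png',im[:,:,::-1])
```

```text
t44.3 [608.4  97.  201. ] [ 3.142 -0.     1.084] F [ 0.1 -0.4 -0.6] w61.5 gf0.0 q [ 0.47  0.28 -0.16  0.   -1.13  2.18]
[0.56346255 0.1945168 ]
shift [ 65.1 -85.3   1. ]
shift [ 65.1 -85.3 123. ]
[0.585  0.2333 0.1084] 0.6 [[192.46184563  78.78381005]]
H top proj [[194.5050334  149.46844215]]
```

View pics/w7.png

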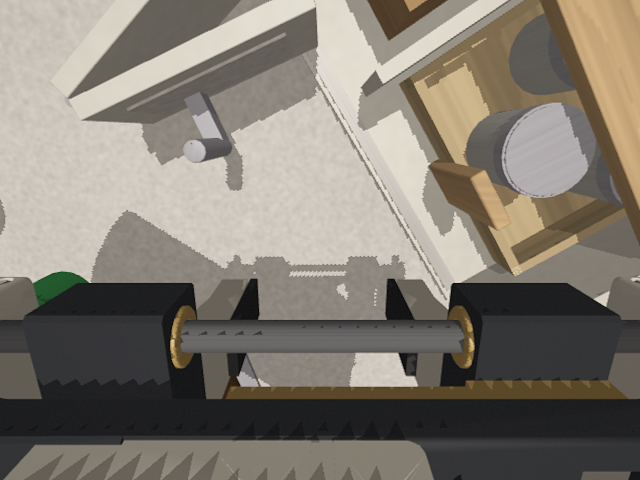

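Emit:
servo_tool --series '[[[21,-28,0,0],[22,-28.5,0,0],[22,-29,0,0],[0,0,0,0],[0,0,20,0],[0,0,25,0],[0,0,25,0],[0,0,25,0],[0,0,20,0],[0,0,8,0]]]'

```text
t: 45.22
eef_pos: [0.5615, 0.1935, 0.0751]
ee_rot: [-3.139, 0.004, 1.085]
force: [-0.5, -0.4, -1.0]
width: 0.0876
gripper_force: 0.0
```

Emit:
servo_tool --series '[[[0,0,0,0],[0,0,0,0],[0,0,0,0],[0,0,0,0],[0,0,0,0],[0,0,0,0],[0,0,0,0],[0,0,0,0],[0,0,0,0],[0,0,0,0]]]' --claw 1 --grip_force 25

```text
t: 46.05
eef_pos: [0.563, 0.1944, 0.0781]
ee_rot: [-3.142, -0.0, 1.085]
force: [0.1, -0.3, 0.2]
width: 0.0268
gripper_force: 0.0
```

Emit:
servo_tool --series '[[[0,0,0,0],[0,0,0,0],[0,0,0,0],[0,0,0,0],[0,0,0,0],[0,0,0,0],[0,0,0,0],[0,0,0,0],[0,0,0,0],[0,0,0,0]]]'

```text
t: 46.88
eef_pos: [0.5634, 0.1943, 0.0781]
ee_rot: [3.141, -0.0, 1.085]
force: [5.1, -2.9, -3.5]
width: 0.0158
gripper_force: 25.0
```

Run:
```python
from cupf import *
st()
path(np.linspace(1.40,0,21),np.linspace(1.083,.083,21))
```

```text
t46.9 [563.4 194.3  78.1] [ 3.141 -0.     1.085] F [ 5.1 -2.9 -3.5] w15.8 gf25.0 q [ 0.66  0.36 -0.35  0.   -0.85  2.  ]
[np.float64(-13.9), np.float64(5.9), 0, np.float64(0.05)]
[np.float64(-12.8), np.float64(6.8), 0, np.float64(0.05)]
[np.float64(-11.6), np.float64(7.5), 0, np.float64(0.05)]
[np.float64(-10.3), np.float64(8.1), 0, np.float64(0.05)]
[np.float64(-8.9), np.float64(8.5), 0, np.float64(0.05)]
[np.float64(-7.5), np.float64(8.8), 0, np.float64(0.05)]
[np.float64(-6.0), np.float64(8.8), 0, np.float64(0.05)]
[np.float64(-4.5), np.float64(8.8), 0, np.float64(0.05)]
[np.float64(-3.0), np.float64(8.5), 0, np.float64(0.05)]
[np.float64(-1.6), np.float64(8.1), 0, np.float64(0.05)]
[np.float64(-0.2), np.float64(7.5), 0, np.float64(0.05)]
[np.float64(1.2), np.float64(6.8), 0, np.float64(0.05)]
[np.float64(2.4), np.float64(5.9), 0, np.float64(0.05)]
[np.float64(3.6), np.float64(4.9), 0, np.float64(0.05)]
[np.float64(4.7), np.float64(3.8), 0, np.float64(0.05)]
[np.float64(5.6), np.float64(2.6), 0, np.float64(0.05)]
[np.float64(6.4), np.float64(1.2), 0, np.float64(0.05)]
[np.float64(7.0), np.float64(-0.2), 0, np.float64(0.05)]
[np.float64(7.4), np.float64(-1.6), 0, np.float64(0.05)]
[np.float64(7.7), np.float64(-3.1), 0, np.float64(0.05)]
```

Emit:
servo_tool --series '[[[-13.9,5.9,0,0.05],[-12.8,6.8,0,0.05],[-11.6,7.5,0,0.05],[-10.3,8.1,0,0.05],[-8.9,8.5,0,0.05],[-7.5,8.8,0,0.05],[-6.0,8.8,0,0.05],[-4.5,8.8,0,0.05],[-3.0,8.5,0,0.05],[-1.6,8.1,0,0.05]]]'

```text
t: 47.72
eef_pos: [0.5745, 0.0788, 0.078]
ee_rot: [-3.14, -0.0, 0.582]
force: [-0.6, 4.3, -1.0]
width: 0.0156
gripper_force: 25.0
```

Emit:
servo_tool --series '[[[-0.2,7.5,0,0.05],[1.2,6.8,0,0.05],[2.4,5.9,0,0.05],[3.6,4.9,0,0.05],[4.7,3.8,0,0.05],[5.6,2.6,0,0.05],[6.4,1.2,0,0.05],[7.0,-0.2,0,0.05],[7.4,-1.6,0,0.05],[7.7,-3.1,0,0.05]]]'

```text
t: 48.55
eef_pos: [0.6317, 0.0652, 0.0779]
ee_rot: [3.14, 0.003, 0.081]
force: [-0.9, -7.3, 1.4]
width: 0.0155
gripper_force: 25.0
```

Emit:
servo_tool --series '[[[1,-0.5,0,0],[1,-0.5,0,0],[0,0,0,0],[0,0,0,0],[0,0,0,0],[0,0,0,0],[0,0,0,0],[0,0,0,0],[0,0,0,0],[0,0,0,0]]]'

```text
t: 49.38
eef_pos: [0.6336, 0.0666, 0.0779]
ee_rot: [3.14, 0.002, 0.085]
force: [0.2, -7.9, 1.6]
width: 0.0153
gripper_force: 25.0
```

Run:
```python
from cupf import *
st();print(H(0))
```

```text
t49.4 [633.6  66.6  77.9] [3.14e+00 2.00e-03 8.50e-02] F [ 0.2 -7.9  1.6] w15.3 gf25.0 q [ 0.41  0.42 -0.25  0.   -0.89  1.25]
[0.63305464 0.06678509]
```

Emit:
servo_tool --series '[[[1,0.5,0,0],[1,0.5,0,0],[0.5,0,0,0],[0,0,0,0],[0,0,0,0],[0,0,0,0],[0,0,0,0],[0,0,0,0],[0,0,0,0],[0,0,0,0]]]'

```text
t: 50.22
eef_pos: [0.6338, 0.0665, 0.0778]
ee_rot: [3.141, 0.006, 0.086]
force: [-10.0, -1.5, 7.4]
width: 0.0154
gripper_force: 25.0
```

Emit:
servo_tool --series '[[[0.5,0,0,0],[0.5,0,0,0],[0.5,0,0,0],[0,0,0,0],[0,0,0,0],[0,0,0,0],[0,0,0,0],[0,0,0,0],[0,0,0,0],[0,0,0,0]]]'

```text
t: 51.05
eef_pos: [0.6339, 0.0664, 0.0777]
ee_rot: [3.141, 0.009, 0.085]
force: [-15.6, -0.6, 10.8]
width: 0.0152
gripper_force: 25.0
```

Emit:
servo_tool --series '[[[0,0,0,0],[0,0,0,0],[0,0,0,0],[0,0,0,0],[0,0,0,0],[0,0,0,0],[0,0,-20,0],[0,0,-40,0],[0,0,-40,0],[0,0,-32,0]]]' --claw -1

```text
t: 51.88
eef_pos: [0.6394, 0.0673, 0.2129]
ee_rot: [3.141, -0.002, 0.086]
force: [0.5, -0.1, 0.0]
width: 0.0769
gripper_force: 0.0
```

Emit:
servo_tool --series '[[[-28,12.9,0,0],[-28,12.9,0,0],[-28,12.9,0,0],[-28,12.9,0,0],[-28,12.9,0,0],[-28,12.9,0,0],[-28,12.9,0,0],[-28,12.9,0,0],[0,0,0,0.115],[0,0,0,0.115]]]'

```text
t: 52.72
eef_pos: [0.4233, -0.0553, 0.2107]
ee_rot: [-3.141, -0.002, -0.15]
force: [0.0, 0.1, 0.3]
width: 0.0876
gripper_force: 0.0
```

Emit:
servo_tool --series '[[[0,0,0,0.115],[0,0,0,0.115],[0,0,0,0.115],[0,0,0,0.115],[0,0,0,0.115],[0,0,0,0.115],[0,0,0,0.115],[0,0,0,0.115],[0,0,0,0.115],[0,0,0,0.115]]]'

```text
t: 53.55
eef_pos: [0.4246, -0.0545, 0.2102]
ee_rot: [-3.141, 0.0, -1.3]
force: [0.2, -0.2, 0.2]
width: 0.0876
gripper_force: 0.0
```

Emit:
servo_tool --series '[[[0,0,0,0.115],[0,0,0,0.115],[0,0,0,0.115],[0,0,0,0.115],[0,0,0,0],[0,0,0,0],[0,0,0,0],[0,0,0,0],[0,0,0,0],[0,0,0,0]]]'

```text
t: 54.38
eef_pos: [0.4245, -0.0546, 0.2101]
ee_rot: [-3.142, -0.0, -1.754]
force: [-1.0, -0.4, 0.0]
width: 0.0877
gripper_force: 0.0
```

Run:
```python
from cupf import *
st();wgrab('w8')
```

```text
t54.4 [424.5 -54.6 210.1] [-3.142 -0.    -1.754] F [-1.  -0.4  0. ] w87.7 gf0.0 q [ 0.34 -0.05 -0.52  0.   -1.1  -0.52]
```

View pics/w8.png

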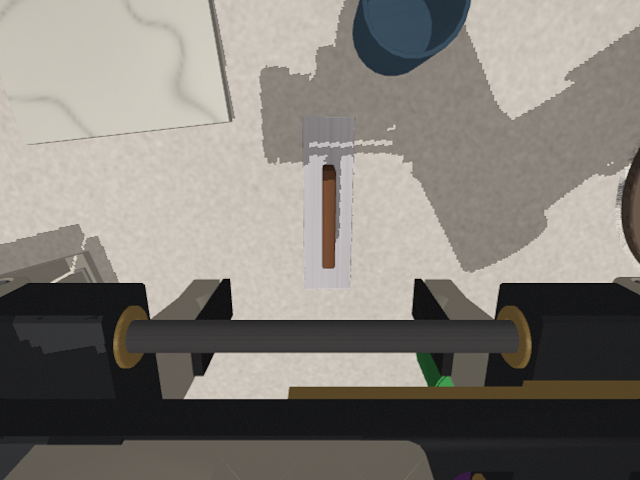

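Run:
```python
from cupf import *
s=st();im=wgrab()
e=ray('wrist',[(304,117),(353,117),(350.5,287),(304,287)],.006)
print(e.round(4)); v=(e[0]+e[1]-e[2]-e[3])/2; print('ctr',e.mean(0)[:2],'len',np.hypot(*v[:2]),'ydir yaw',np.arctan2(v[1],v[0]))
r=ray('wrist',[(322,165),(336,165),(335,268),(322,268)],.062)
v=(r[0]+r[1]-r[2]-r[3])/2;print('rib',r.mean(0)[:2],np.arctan2(v[1],v[0]),np.hypot(*v[:2]))
to(r.mean(0)[0],r.mean(0)[1],.03,s)
b=ray('wrist',[(229.5,121),(210,0),(27,144)],.015);print(b)
g=im[:130,190:245]; cv2.imwrite('pics/c.png',cv2.resize(g,None,fx=4,fy=4,interpolation=0)[:,:,::-1])
for y in (10,50,90): print(y,im[y,200:236].mean(1).round().astype(int).tolist())
```

```text
t54.4 [424.5 -54.5 210. ] [ 3.142 -0.    -1.754] F [ 0.6  0.2 -0.1] w87.8 gf0.0 q [ 0.34 -0.05 -0.52 -0.   -1.1  -0.52]
[[ 0.4247 -0.1462  0.006 ]
 [ 0.3782 -0.1376  0.006 ]
 [ 0.409   0.0381  0.006 ]
 [ 0.4596  0.0287  0.006 ]]
ctr [ 0.41785236 -0.05423131] len 0.17830523553366243 ydir yaw -1.7561196117793616
rib [ 0.41764935 -0.05617442] -1.75290396654576 0.09328502673188933
shift [  2.9   6.4 180. ]
[[ 0.49407549 -0.15501557  0.015     ]
 [ 0.48537971 -0.25453147  0.015     ]
 [ 0.6903554  -0.16996325  0.015     ]]
10 [197, 198, 198, 198, 198, 198, 199, 198, 202, 183, 127, 88, 90, 103, 124, 127, 185, 201, 199, 199, 199, 198, 197, 196, 193, 192, 191, 191, 190, 190, 189, 187, 189, 190, 191, 192]
50 [201, 201, 201, 201, 201, 201, 201, 201, 201, 201, 201, 201, 201, 201, 202, 205, 183, 125, 91, 93, 104, 122, 124, 118, 175, 192, 191, 192, 193, 195, 196, 197, 197, 197, 197, 197]
90 [202, 201, 203, 202, 203, 202, 203, 202, 203, 203, 203, 203, 203, 203, 203, 204, 203, 203, 203, 203, 204, 204, 207, 176, 114, 94, 93, 119, 129, 178, 200, 201, 200, 200, 198, 198]
```

Emit:
servo_tool --series '[[[2.9,6.4,25,0],[0,0,30,0],[0,0,30,0],[0,0,30,0],[0,0,30,0],[0,0,25,0],[0,0,10,0],[0,0,0,0],[0,0,0,0],[0,0,0,0]]]'

```text
t: 55.32
eef_pos: [0.4185, -0.056, 0.0309]
ee_rot: [-3.14, 0.0, -1.754]
force: [-0.1, -0.7, 0.6]
width: 0.0873
gripper_force: 0.0
```

Emit:
servo_tool --series '[[[0,0,0,0],[0,0,0,0],[0,0,0,0],[0,0,0,0],[0,0,0,0],[0,0,0,0],[0,0,0,0],[0,0,0,0],[0,0,0,0],[0,0,0,0]]]' --claw 1 --grip_force 35

```text
t: 56.15
eef_pos: [0.4177, -0.0563, 0.03]
ee_rot: [3.141, -0.0, -1.755]
force: [-0.8, 0.5, 0.8]
width: 0.0265
gripper_force: 0.0
```

Emit:
servo_tool --series '[[[0,0,0,0],[0,0,0,0],[0,0,0,0],[0,0,-15,0],[0,0,-25,0],[0,0,-30,0],[0,0,-30,0],[0,0,0,0],[0,0,0,0],[0,0,0,0]]]'

```text
t: 56.98
eef_pos: [0.4167, -0.0563, 0.1292]
ee_rot: [3.14, 0.0, -1.755]
force: [0.4, 0.8, -4.6]
width: 0.0121
gripper_force: 35.0
```

Run:
```python
from cupf import *
s=st();to(.4564,-.2855,.10,s)
```

```text
t57.0 [416.7 -56.3 129.2] [ 3.14   0.    -1.755] F [ 0.4  0.8 -4.6] w12.1 gf35.0 q [ 0.34  0.03 -0.66 -0.   -0.89 -0.52]
shift [218.  -81.1  29.1]
```

Emit:
servo_tool --series '[[[14,-5.5,0,0],[27,-11,0,0],[28,-11,0,0],[28,-11,0,0],[28,-11,0,0],[28,-11,0,0],[28,-11,0,0],[25,-9,0,0],[12,-3.6,0,0],[0,0,0,-0.108]]]'

```text
t: 57.82
eef_pos: [0.4594, -0.2879, 0.1274]
ee_rot: [3.137, 0.001, -1.651]
force: [0.8, 1.6, -3.6]
width: 0.012
gripper_force: 35.0
```

Emit:
servo_tool --series '[[[0,0,0,0],[0,0,0,0],[0,0,0,0],[0,0,0,0],[0,0,0,0],[0,0,0,0],[0,0,0,0],[0,0,0,0],[0,0,0,0],[0,0,0,0]]]'

```text
t: 58.65
eef_pos: [0.4605, -0.2859, 0.1301]
ee_rot: [-3.141, -0.0, -1.647]
force: [0.6, 1.2, -4.1]
width: 0.0119
gripper_force: 35.0
```

Run:
```python
from cupf import *
s=st();to(.4534,-.2855,.03,s);wgrab('w9')
```

```text
t58.6 [ 460.5 -285.9  130.1] [-3.141 -0.    -1.647] F [ 0.6  1.2 -4.1] w11.9 gf35.0 q [-0.19  0.23 -0.41  0.   -0.93  0.12]
shift [1.000e-01 7.200e+00 1.001e+02]
```

View pics/w9.png

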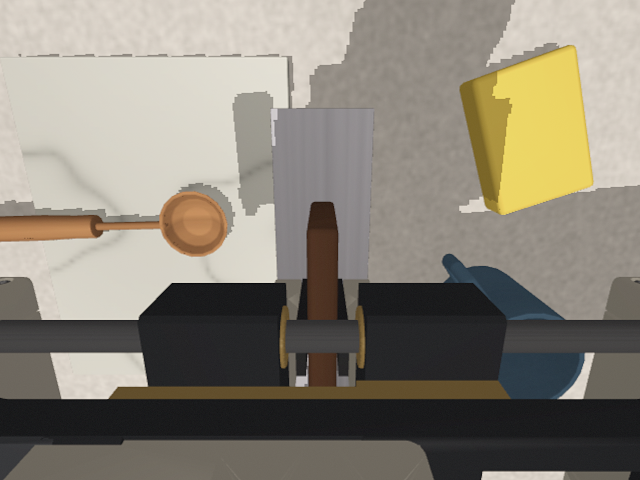

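Emit:
servo_tool --series '[[[0,7.2,0,0],[0,0,20,0],[0,0,25,0],[0,0,25,0],[0,0,18,0],[0,0,8,0],[0,0,3,0],[0,0,0,0],[0,0,0,0],[0,0,0,0]]]'

```text
t: 59.53
eef_pos: [0.4541, -0.2857, 0.0321]
ee_rot: [-3.14, -0.0, -1.647]
force: [-0.7, -0.5, -2.9]
width: 0.0116
gripper_force: 35.0
```

Emit:
servo_tool --series '[[[0,-1,0,0],[0,-1,0,0],[0,-1,0,0],[0,-1,0,0],[0,0,0,0],[0,0,0,0],[0,0,0,0],[0,0,0,0],[0,0,0,0],[0,0,0,0]]]'

```text
t: 60.37
eef_pos: [0.4572, -0.2857, 0.031]
ee_rot: [3.142, 0.0, -1.647]
force: [-0.4, 0.8, -3.0]
width: 0.0122
gripper_force: 35.0
```

Emit:
servo_tool --series '[[[0,-1,0,0],[0,-1,0,0],[0,0,0,0],[0,0,0,0],[0,0,0,0],[0,0,0,0],[0,0,0,0],[0,0,0,0],[0,0,0,0],[0,0,0,0]]]'

```text
t: 61.2
eef_pos: [0.4593, -0.2858, 0.0311]
ee_rot: [-3.142, -0.0, -1.647]
force: [0.6, -0.2, -2.9]
width: 0.0118
gripper_force: 35.0
```

Emit:
servo_tool --series '[[[0,-1,0,0],[0,-1,0,0],[0,0,0,0],[0,0,0,0],[0,0,0,0],[0,0,0,0],[0,0,0,0],[0,0,0,0],[0,0,0,0],[0,0,0,0]]]'

```text
t: 62.03
eef_pos: [0.46, -0.2859, 0.0308]
ee_rot: [3.139, 0.0, -1.647]
force: [-4.7, -0.6, -0.5]
width: 0.0117
gripper_force: 35.0
```

Emit:
servo_tool --series '[[[0,0,0.8,0],[0,-1,0,0],[0,-1,0,0],[0,0,0,0],[0,0,0,0],[0,0,0,0],[0,0,0,0],[0,0,0,0],[0,0,0,0],[0,0,0,0]]]' --grip_force 10

```text
t: 62.87
eef_pos: [0.4601, -0.2858, 0.0302]
ee_rot: [3.136, 0.001, -1.647]
force: [-10.8, 2.2, 8.9]
width: 0.0121
gripper_force: 10.0
```

Run:
```python
from cupf import *
s=st();print(s['moment'])
```

```text
t62.9 [ 460.1 -285.8   30.2] [ 3.136e+00  1.000e-03 -1.647e+00] F [-10.8   2.2   8.9] w12.1 gf10.0 q [-0.19  0.36 -0.51  0.   -0.71  0.12]
[0.66249434 4.12346439 0.01941892]
```

Emit:
servo_tool --series '[[[0,0,0,0],[0,0,0,0],[0,0,0,0],[0,0,0,0],[0,2,0,0],[0,0,-10,0],[0,0,-30,0],[0,0,-40,0],[0,0,-40,0],[0,0,-40,0]]]' --claw 0.3

```text
t: 63.7
eef_pos: [0.461, -0.286, 0.193]
ee_rot: [-3.141, -0.0, -1.647]
force: [2.2, -0.1, -1.0]
width: 0.0308
gripper_force: 0.0
```

Emit:
servo_tool --series '[[[-20,0,-10,0],[-20,0,0,0],[-20,0,0,0],[-20,0,0,0],[0,0,0,0],[0,0,0,0],[0,0,0,0],[0,0,0,0],[0,0,0,0],[0,0,0,0]]]'

```text
t: 64.53
eef_pos: [0.4672, -0.2068, 0.2002]
ee_rot: [3.141, -0.0, -1.648]
force: [0.0, 0.5, 0.3]
width: 0.0306
gripper_force: 0.0
```

Run:
```python
from cupf import *
st();im=wgrab()
m2=grab('side');m3=grab('scene')
for o in tins(('side','scene')): print(*o)
v=np.hstack([cv2.resize(im,(480,360)),cv2.resize(m3[185:315,350:490],(320,360))])
v2=np.hstack([cv2.resize(m2[100:340,160:480],(400,240)),cv2.resize(m3[150:390,160:480],(400,240))])
cv2.imwrite('pics/fin.png',np.vstack([v,v2])[:,:,::-1])
```

```text
t64.5 [ 467.2 -206.8  200.2] [ 3.141 -0.    -1.648] F [0.  0.5 0.3] w30.6 gf0.0 q [-0.03  0.11 -0.38  0.   -1.08 -0.05]
side [0.3173 0.1422] 0.0 [11. 80. 32.] 0.86
side [0.3025 0.2843] 0.1 [52. 24. 63.] 0.71
side [0.8587 0.0537] 59.3 [76. 74. 70.] 0.58
scene [0.3089 0.1595] 9.1 [25.  85.  39.5] 0.92
scene [0.3013 0.2854] 1.6 [44. 19. 57.] 0.78
scene [0.7666 0.1069] 7.1 [157. 142. 130.] 0.57
```

View pics/fin.png

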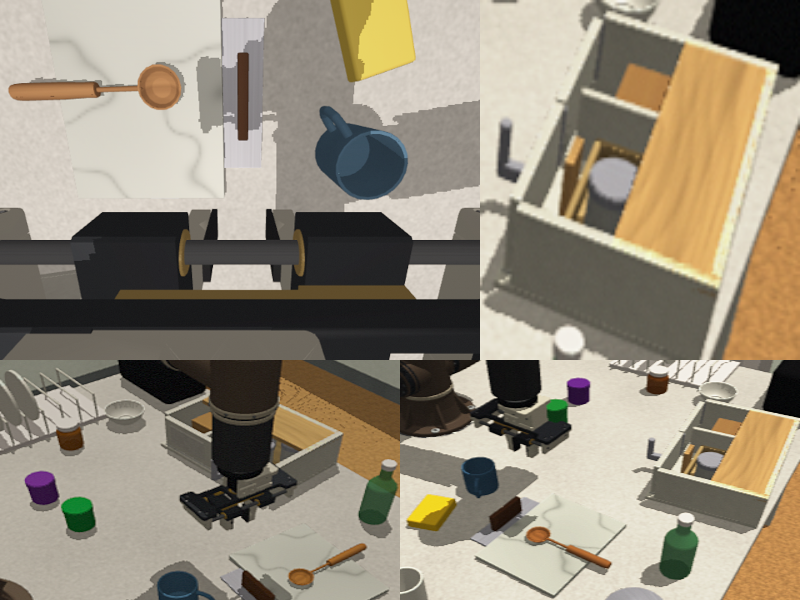

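Run:
```python
from cupf import *
im=wgrab().astype(int)
for y in (35,60,150,190,210): print(y,im[y,285:310].mean(1).round().astype(int).tolist())
g=cv2.resize(im[0:270,270:370].astype(np.uint8),None,fx=2,fy=2)
T=-.0755;R=np.array([[np.cos(T),-np.sin(T)],[np.sin(T),np.cos(T)]])
e=ray('wrist',[(352.5,30),(349,218)],.006)[:,:2]; b=ray('wrist',[(297,3),(298.5,258)],.015)[:,:2]
print('bar near edge yaw',np.arctan2(*(e[1]-e[0])[::1]),'board edge yaw',np.arctan2(*(b[1]-b[0])), 'width check',(R.T@(b.mean(0)-e.mean(0))))
```

```text
35 [215, 216, 215, 215, 216, 215, 216, 216, 216, 170, 110, 171, 197, 199, 198, 198, 197, 195, 195, 196, 197, 196, 196, 197, 197]
60 [201, 200, 199, 200, 199, 199, 198, 197, 202, 187, 129, 122, 135, 186, 202, 201, 200, 198, 196, 196, 198, 197, 196, 196, 197]
150 [145, 145, 145, 145, 146, 145, 145, 147, 145, 146, 148, 134, 107, 118, 130, 129, 127, 128, 128, 128, 128, 127, 127, 128, 127]
190 [222, 222, 221, 222, 222, 222, 222, 222, 222, 223, 224, 227, 182, 113, 116, 193, 211, 208, 207, 208, 208, 205, 205, 207, 207]
210 [224, 223, 224, 223, 224, 224, 224, 223, 223, 224, 225, 226, 210, 142, 134, 153, 198, 211, 208, 209, 210, 208, 205, 208, 210]
bar near edge yaw 0.07239714621213363 board edge yaw 0.08886291918674687 width check [0.04968703 0.01088275]
```

```bash
python3 -c "
from station import ticket
print(ticket.job_done())"
```

```text
the job is handed in; nothing more can be done
None
```

I handed the job in at about 65 s. All three grey tins stand upright on the tray, the tray is fully home and the door is shut. The straightedge lies flush and within the corners along the marble board's near edge, and I left everything else where it was.

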